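Scoop ball knobs onto the counting balance and shut its draught shield

ROBOT

A 6-joint arm with a two-finger parallel gripper is mounted at the origin on the work surface. World frame = base frame: x ahead of the robot, y to its left, z up, the work surface at z = 0. Lengths are in m, angles in rad, forces in N, time in s.
With the tool pointing down it reaches from about 0.3 to 0.875 m from the base axis. Payload 6.4 kg.
Tool frame: the origin (TCP) lies midway between the tips of the shut fingers; the grasp point (between the pads) lies 19 mm behind it; z points along the fingers, y is the line along which they close (so a half turn about z gives the same grasp; the last joint's range is limited). The gripper opens to 85 mm and grips with 20 to 120 N. Pads are 22 mm wide; open, the fingers measure 114 mm over their backs; the gripper's body (76 mm by 85 mm) begins 54 mm behind the grasp point. The pads swing forward as they close: fully open they stand 13 mm farther back than shut.
Start: joints at [1, 0.181, 1.607, -0, 1.354, -0.206], TCP at [0.205, 0.537, 0.231] pointing down, gripper open.
Joint ranges: [-2.99, 2.99], [-0.89, 2.07], [0.3, 2.58], [-1.14, 4.28], [0, 2.63], [-3.12, 3.12]. Speed limits (rad/s): [2.57, 2.57, 3.01, 3.14, 3.14, 3.14].

INTERFACE

Orientations are given as a unit quaternion [w, x, y, z].
In Python, from bench import ctrl, vision, workorder gives the robot as it stands. The module is installed in compiled form; this text tells all that it offers.
- The arm moves only by the tool servo_tool, never from a script. Its argument "steps" is a list of rows, each an object of numbers: "dx", "dy", "dz": the shift along the world's x, y, z as a fraction of full scale; "wx", "wy", "wz": the turn, a rotation vector about the world's x, y, z as a fraction of full scale. A call has exactly 5 rows; each row is the pose to reach, as a shift and turn from the pose commanded when the call began, turning the shorter way round; what a row does not reach only later rows make up. Full scale, the value 1, is 100 mm for a shift and pi rad for a turn. A row lasts 1/12 s, in which the tool goes at most 41.7 mm and 7.16 degrees, less where a joint would pass 70% of its speed; a pose out of reach is approached as far as the arm can. A call with a number of a shift or a turn outside -1 to 1 is refused whole. A call with a gripper value outside its range is refused whole. "jaw" is the opening, from 0 (shut) to 1 (fully open), set as the call begins (left out, the last holds). The fingers move at their own pace and stop on an object; the grip force is fixed at half the most. Time passes only in rows, so rows that repeat a pose let the fingers close, or fill a call up. It gives the time, the measured TCP pose, the force, the opening and the grip force at its end, in the units of the state.
- ctrl.get_obs(): the state, without advancing time (a new reading comes with each control period).
- vision.camera(name): name is "side" or "top" or "wrist"; returns a dict with "frame" (384x512x3 uint8, red, green, blue), "vfov" (degrees; the focal length in pixels is half the picture's height over the tangent of half this angle, whatever the lens; pixels are square), "cx", "cy" (the principal point, pixels), "D" ([k1, k2, p1, p2, k3] as OpenCV has them; the pictures are not rectified), "camera_from_world" (4x4, takes a point from world to camera coordinates). Camera axes: x right, y up, looking along -z (the intrinsics and any distortion apply to the point x, -y, -z); pixel columns grow to the right and rows downward; lengths in m; the calibration is good to about 2 mm. A picture is of the moment at which its call begins. There is no depth.
- workorder.hand_in(): hands the job in; it is judged then, once.
The state is a dict: "time_s": time; "q": joint angles; "dq": joint speeds; "joint_efforts": joint torques, N m; "eef_pos": TCP position; "eef_rot": TCP orientation; "wrist_force": force on the tool from outside, world axes, zero at the start; "torque": the same for the moment, N m; "opening": opening from 0.0 (shut) to 1.0 (fully open); "grasp_force": force on a finger pad.
Only numpy, scipy, OpenCV 4.12 (cv2) and the standard library are available. Lean on these libraries where they do the work, as an engineer would, in place of code of your own. Each camera call takes 0.05 s, during which the arm holds its last target. There are 200 camera calls.

TASK

Pick up the aluminium scoop and use it to scoop at least four of the six red ball knobs out of the blue bin and tip them into the steel pan of the counting balance, never touching the knobs with the gripper's fingers and spilling none: every knob ends up in the pan or back in the bin. After that, push the balance's draught-shield door shut until it snaps home past its catch. Finish with the scoop laid flat and upright on the table, let go, and leave the cleaner bottle, the caliper case, the tape roll and the mug where they are.

Things in the scene. Friction and masses are not known exactly. Their poses are not given: they have to be found in the camera images.
- scoop: Flat aluminium scoop, 192 mm long, 0.22 kg, upright on the table. Origin: centre of the bowl floor's underside; z up, x to the open nose. Bowl 100 mm long (x -50 to 50), 106 wide outside, 100 inside, floor 2 thick, back and side walls 39 high; sides stop 20 short of the lip, 20 high over their last 14. Behind it, on a stem, a level black grip bar: x -142 to -57, 20 wide, z 73 to 97.
- scoop_grip (a point): Centre of the scoop's grip bar, at (-100, 0, 85) mm in the scoop's frame; axes as the scoop. Grip across the 20 mm width, firmly (about 100 N): the nose is 150 mm ahead of it.
- bin: Blue open plastic bin screwed to the table, 280 mm (x) by 126 mm (y) outside, 50 mm high, walls and floor 4 mm thick. Origin: centre of its underside; z up. Its x axis runs along the long side (pointing roughly to world -y); the ball knobs lie in the +x half, the -x half starts empty.
- knob0: Red ball knob 0: 32 mm ball with a small brass foot (10 mm flat, 17 mm from the ball's centre), about 30 g, polished (friction about 0.2), rolls readily. Origin: the ball's centre, 17 mm above what it stands on; it may turn any way.
- knob1: Red ball knob 1: 32 mm ball with a small brass foot (10 mm flat, 17 mm from the ball's centre), about 30 g, polished (friction about 0.2), rolls readily. Origin: the ball's centre, 17 mm above what it stands on; it may turn any way.
- knob2: Red ball knob 2: 32 mm ball with a small brass foot (10 mm flat, 17 mm from the ball's centre), about 30 g, polished (friction about 0.2), rolls readily. Origin: the ball's centre, 17 mm above what it stands on; it may turn any way.
- knob3: Red ball knob 3: 32 mm ball with a small brass foot (10 mm flat, 17 mm from the ball's centre), about 30 g, polished (friction about 0.2), rolls readily. Origin: the ball's centre, 17 mm above what it stands on; it may turn any way.
- knob4: Red ball knob 4: 32 mm ball with a small brass foot (10 mm flat, 17 mm from the ball's centre), about 30 g, polished (friction about 0.2), rolls readily. Origin: the ball's centre, 17 mm above what it stands on; it may turn any way.
- knob5: Red ball knob 5: 32 mm ball with a small brass foot (10 mm flat, 17 mm from the ball's centre), about 30 g, polished (friction about 0.2), rolls readily. Origin: the ball's centre, 17 mm above what it stands on; it may turn any way.
- balance: Beige counting balance, fixed. Origin: centre of its underside; z up; front faces its -x. Body x -75 to 115, y -100 to 100 mm, 55 high; display panel 40 high in front, x -145 to -75. On it a clear open-topped draught shield: walls at x 103 and y -82, 82 mm, tops 129 mm above the table; the door closes its front. A post (x -98 to -68, y -108 to -92, to 129 high) holds the catch.
- pan (a point): Centre of the inner floor of the balance's square steel pan, inside the shield, 60 mm above the table; axes as the balance. The pan is 150 mm square outside, 144 mm inside, its rim 15 mm above this floor.
- door (a joint): Angle of the shield's front door about its upright hinge, rad: 0 shut, positive open (free edge swung towards the robot; starts 0.55 to 1.1). Stays where left (friction 0.06 N m). A sprung ball catch resists over the last 0.08 rad: it takes about 7 to 12 N at door_push to get past it, and at about 0.03 rad the door snaps to its stop at 0.
- door_hinge (a point): Point on the door's hinge axis (the left, +y end of the door), at (-77, 80, 91) mm in the balance's frame; axes turn with the door: its own -y runs from the hinge along the door to the free edge, its -x is the outward normal.
- door_push (a point): Where to push: the door's outer face, 125 mm from the hinge axis, 103 mm above the table; axes turn with the door as for door_hinge. The clear door spans 58 to 127 mm above the table; near the free edge a black strip, 146 to 158 mm from the hinge, stands 6 mm proud; the edge ends at 165 mm.
- cleaner: White spray-cleaner bottle, 60 mm diameter, 170 mm tall; a bystander. Origin: centre of its underside.
- case: Black caliper case, 230 by 90 mm, 28 mm high; a bystander. Origin: centre of its underside.
- tape: Yellow tape roll, 90 mm diameter, 24 mm high; a bystander. Origin: centre of its underside.
- mug: White mug, 76 mm diameter, 90 mm tall; a bystander. Origin: centre of its underside.
Things that resemble listed ones, but are neither listed nor needed, are in the scene too. Leave any pink look-alike of the scoop alone.

How it is judged:
By the outcome, as a careful person would: the job done as asked, in the order asked, and still so for the second after the job is handed in, with the robot touching nothing.
It also fails if it takes over 72 s, if anything falls off the work surface, if the arm or the gripper's body presses on something with over 40 N, if the wrist force passes 120 N, or if a joint passes its speed limit or range.

## Working session

There is one attempt and no reset: what is moved stays moved. The work goes in short steps, Python scripts to look and compute and a tool call to move; the robot and the scene stay as the last step left them, time stands still between calls to the robot, and variables do not carry over. Pictures are saved under pics/ and viewed, at most 10 in all, crops included, and the job is handed in when it is done.

Besides the shell and the picture viewer there is one more tool, called after "Request:" as name([rows], argument=value, ...), one row to a line, values as JSON. servo_tool: Moves the arm, as the interface text tells. Its arguments: {"type":"object","properties":{"steps":{"type":"array","items":{"type":"object","properties":{"dx":{"type":"number"},"dy":{"type":"number"},"dz":{"type":"number"},"wx":{"type":"number"},"wy":{"type":"number"},"wz":{"type":"number"}}}},"jaw":{"type":"number"}},"required":["steps"]}

```bash
mkdir -p pics
cat > h.py <<'E'
import numpy as np, cv2
from bench import ctrl, vision, workorder
def cam(n):
    c=vision.camera(n); f=192/np.tan(np.radians(c['vfov'])/2)
    c['K']=np.array([[f,0,c['cx']],[0,f,c['cy']],[0,0,1]]); c['D']=np.array(c['D'],float)
    M=np.diag([1,-1,-1,1])@np.array(c['camera_from_world']); c['R']=M[:3,:3]; c['t']=M[:3,3]; return c
def proj(c,P):
    return cv2.projectPoints(np.array(P,float).reshape(-1,1,3),cv2.Rodrigues(c['R'])[0],c['t'],c['K'],c['D'])[0].reshape(-1,2)
def back(c,uv,z):
    n=cv2.undistortPoints(np.array(uv,float).reshape(-1,1,2),c['K'],c['D']).reshape(-1,2)
    d=np.c_[n,np.ones(len(n))]@c['R']; o=-c['R'].T@c['t']; s=(np.broadcast_to(z,len(n))-o[2])/d[:,2]
    return o+s[:,None]*d
def save(c,p,box=None,k=1):
    im=c['frame'][:,:,::-1]
    if box: x0,y0,x1,y1=box; im=im[y0:y1,x0:x1]
    cv2.imwrite(p,cv2.resize(im,None,fx=k,fy=k,interpolation=cv2.INTER_CUBIC))
E
python3 - <<'E'
from h import *
np.set_printoptions(precision=4,suppress=True)
im=[]
for n in ('top','side'):
    c=cam(n); print(n,c['vfov'],c['cx'],c['cy'],c['D'],-c['R'].T@c['t']); save(c,f'pics/{n}0.png',k=1.56)
    
print(ctrl.get_obs())
E
```

```text
top 50.06651379946535 251.96895262150852 188.91739452876166 [-0.0606  0.      0.      0.      0.    ] [ 0.4305 -0.0338  1.2911]
side 52.21411685229922 261.4390264476205 194.55677113224505 [-0.0218  0.      0.      0.      0.    ] [0.4348 0.8107 1.0234]
{'time_s': 0.1, 'q': array([ 0.9997,  0.1814,  1.6079,  0.    ,  1.3538, -0.2063]), 'dq': array([ 0.0006, -0.0004, -0.0022,  0.0014, -0.0004, -0.0023]), 'joint_efforts': array([  0.001 , -44.5877, -35.2243,  -0.0002,   0.004 ,   0.    ]), 'eef_pos': array([0.2048, 0.5368, 0.2305]), 'eef_rot': array([-0.0003,  0.1814,  0.9834, -0.0007]), 'wrist_force': array([ 0.2237, -0.2216,  0.678 ]), 'torque': array([-0.003 , -0.0192, -0.0181]), 'grasp_force': 0.0, 'opening': 0.9979368838436175}
```

View pics/top0.png

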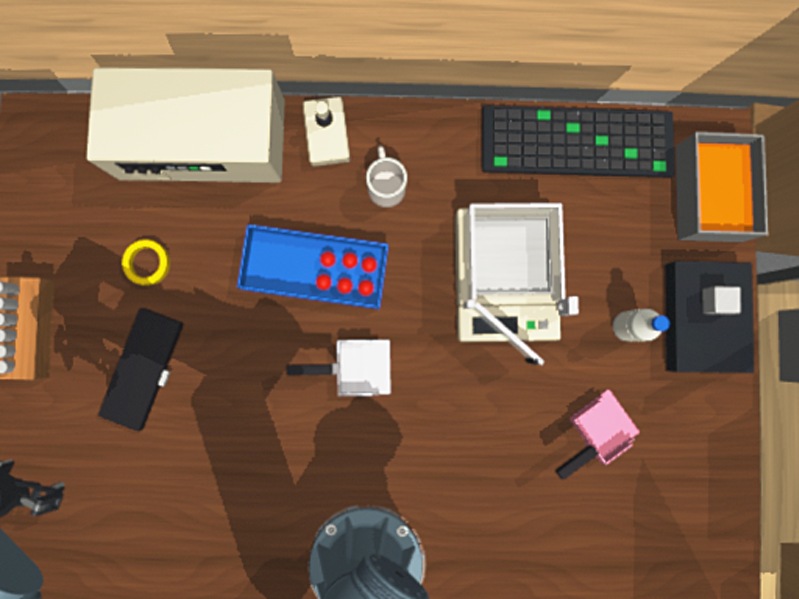

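View pics/side0.png

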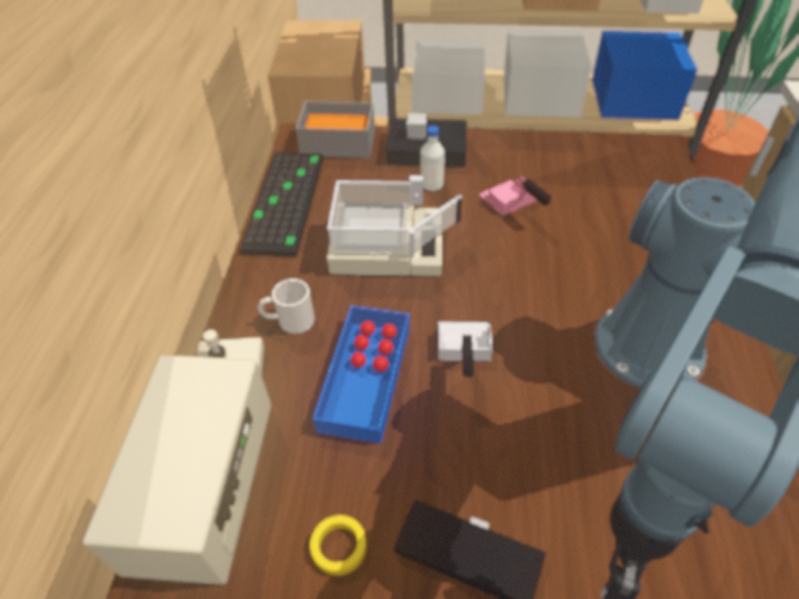

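The aluminium scoop is at top(365,368) with its grip at (312,369). The only look-alike is the pink scoop at (605,427), so I choose the silver one. Red knobs are at about (345,272), the balance is at (512,270), and the door runs from (472,302) to (540,361). I'll check this in a close crop.

Run:
```python
from h import *
c=cam('top'); im=c['frame'][:,:,::-1]
a=np.hstack([im[135:265,150:258],im[120:250,286:376]])
cv2.imwrite('pics/crop0.png',cv2.resize(a,None,fx=4,fy=4,interpolation=cv2.INTER_CUBIC))
```

```text
(no output)
```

View pics/crop0.png

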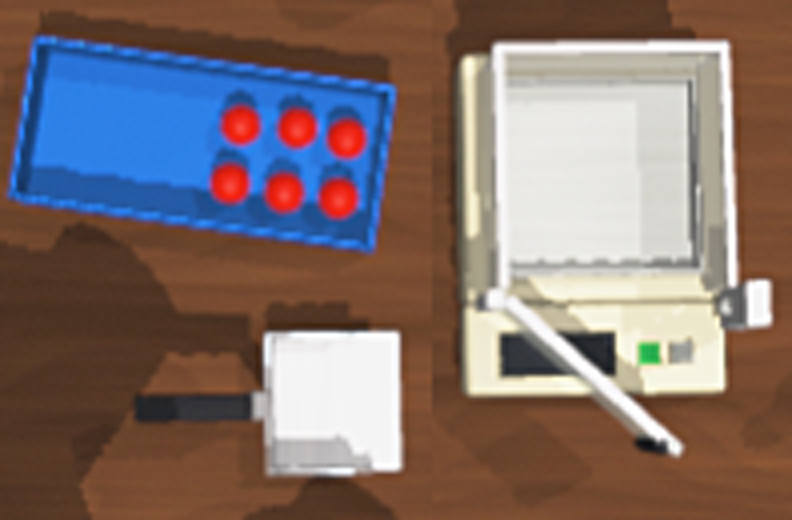

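The crop confirms the silver scoop, nose to the right, with its bowl corners at (264,333) and (401,472) and its grip from (135,408) to (252,405). The six knobs sit in the right half of the bin in a 2x3 layout. The door is open, with its free edge at (680,448). Next I fit the poses.

```bash
cat > fit.py <<'E'
from h import *
from scipy.optimize import least_squares
np.set_printoptions(precision=4,suppress=True)
L=lambda p:[150+(p[0]+.5)/4-.5,135+(p[1]+.5)/4-.5]; Rr=lambda p:[286+(p[0]-432+.5)/4-.5,120+(p[1]+.5)/4-.5]
def w(p,P): 
    c,s=np.cos(p[2]),np.sin(p[2]); P=np.array(P,float)/1000
    return np.c_[p[0]+c*P[:,0]-s*P[:,1],p[1]+s*P[:,0]+c*P[:,1],P[:,2]]
def fit(c,uv,P,x0):
    r=least_squares(lambda p:(proj(c,w(p,P))-uv).ravel(),x0); print(r.x,'res px',r.fun.reshape(-1,2).round(1).tolist()); return r.x
E
cat > a.py <<'E'
from fit import *
c=cam('top')
uv=[L(p) for p in [(35,36),(395,88),(374,250),(12,198)]]
print('bin'); b=fit(c,uv,[(-140,63,50),(140,63,50),(140,-63,50),(-140,-63,50)],[.5,.1,-1.6])
uv=[L(p) for p in [(264,333),(266,474),(401,333),(401,472),(135,408),(252,405)]]
print('scoop'); s=fit(c,uv,[(-50,53,39),(-50,-53,39),(36,53,20),(36,-53,20),(-142,0,97),(-57,0,97)],[.4,.1,-1.6])
uv=[Rr(p) for p in [(494,44),(729,44),(465,395),(725,393),(460,56)]]
print('bal'); q=fit(c,uv,[(104,82,129),(104,-82,129),(-145,100,40),(-145,-100,40),(115,100,55)],[.6,-.2,0])
h=w(q,[(-77,80,91)])[0]; e=back(c,[Rr((680,448))],.127)[0]; d=e-h; print('hinge',h,'edge',e,np.hypot(*d[:2]),'door',np.arctan2(d[1],d[0])+np.pi/2-q[2])
print('pan',w(q,[(0,0,60)]))
k=back(c,[L(p) for p in [(240,125),(297,128),(346,138),(230,184),(284,192),(338,198)]],.021)
print('knobs in bin mm'); cc,ss=np.cos(b[2]),np.sin(b[2])
print(np.c_[(k[:,:2]-b[:2])@np.array([[cc,-ss],[ss,cc]])]*1000)
# check in side cam: draw
c=cam('side'); im=c['frame'][:,:,::-1].copy()
P=np.r_[w(s,[(-50,53,39),(-50,-53,39),(36,53,20),(36,-53,20),(50,53,2),(50,-53,2),(-142,0,97),(-57,0,97)]),w(b,[(-140,63,50),(140,63,50),(140,-63,50),(-140,-63,50)]),w(q,[(104,82,129),(104,-82,129),(-145,100,40),(-145,-100,40),(115,100,55)]),[e]]
box=im[90:290,195:320]; im=cv2.resize(box,None,fx=3,fy=3,interpolation=cv2.INTER_CUBIC)
for u,v in proj(c,P): cv2.circle(im,(int((u-195+.5)*3),int((v-90+.5)*3)),3,(0,255,0),1)
cv2.imwrite('pics/side_chk.png',im)
E
python3 a.py
```

```text
bin
[ 0.5823  0.1116 -1.691 ] res px [[0.0, 0.0], [0.7, -0.3], [0.1, 0.1], [-0.8, 0.1]]
scoop
[ 0.3872  0.0044 -1.543 ] res px [[2.3, 0.1], [1.9, 0.0], [-3.7, -0.0], [-3.4, -0.2], [1.3, -0.2], [1.4, 0.4]]
bal
[ 0.5902 -0.2708  0.0286] res px [[0.9, 0.6], [-1.3, 0.4], [-0.0, -0.1], [0.1, -0.3], [0.3, -0.6]]
hinge [ 0.511  -0.1931  0.091 ] edge [ 0.4066 -0.3187  0.127 ] 0.1632996686922561 door -0.72196708464741
pan [[ 0.5902 -0.2708  0.06  ]]
knobs in bin mm
[[ 22.2372  20.6695]
 [ 66.4852  24.5645]
 [105.3364  22.164 ]
 [ 21.3758 -26.0339]
 [ 63.7566 -26.3244]
 [105.874  -25.0733]]
```

View pics/side_chk.png

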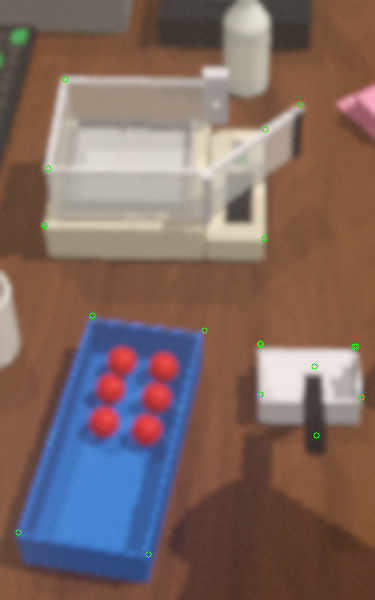

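```bash
cat >> fit.py <<'E'
from scipy.spatial.transform import Rotation as Ro
G=np.array([-.09,0,.066]) # TCP in scoop frame
def Rs(yaw,pitch): # pitch>0 nose down
    return Ro.from_euler('ZY',[yaw,pitch])
def tcp(pos,yaw,pitch=0,ref=(0,0,0)):
    "pose of TCP so that scoop-frame point ref sits at pos"
    R=Rs(yaw,pitch); return np.array(pos)+R.apply(G-np.array(ref)), R*Ro.from_matrix(np.diag([-1.,1,-1]))
def cur():
    o=ctrl.get_obs(); q=o['eef_rot']; return o,o['eef_pos'],Ro.from_quat([q[1],q[2],q[3],q[0]])
def go(T,fr=None):
    if fr is None: _,p,R=cur()
    else: p,R=fr
    print('tcp',T[0],'d',((T[0]-p)/.1).round(3),'w',((T[1]*R.inv()).as_rotvec()/np.pi).round(4)); return T
BIN=np.array([.5823,.1116,-1.691]); BAL=np.array([.5902,-.2708,.0286])
E
cat > b.py <<'E'
from fit import *
c=cam('top')
uv=[L(p) for p in [(264,333),(266,474),(401,333),(401,472),(135,408),(252,405)]]
s=fit(c,uv,[(-50,53,39),(-50,-53,39),(50,53,2),(50,-53,2),(-142,0,97),(-57,0,97)],[.4,.1,-1.6])
T=go(tcp([s[0],s[1],.15],s[2])); go(tcp([s[0],s[1],0],s[2]),T)
E
python3 b.py
```

```text
[ 0.3868  0.0088 -1.5462] res px [[0.9, 0.2], [0.3, 0.1], [-0.5, 0.1], [-0.4, -0.5], [-0.2, -0.2], [-0.1, 0.4]]
tcp [0.3846 0.0988 0.216 ] d [ 1.795 -4.382 -0.149] w [ 0.0001 -0.0002 -0.376 ]
tcp [0.3846 0.0988 0.066 ] d [ 0.   0.  -1.5] w [0. 0. 0.]
```

Request:
servo_tool([
  {"dx":0.09,"dy":-0.2,"wz":-0.038},
  {"dx":0.18,"dy":-0.4,"wz":-0.075},
  {"dx":0.27,"dy":-0.6,"wz":-0.113},
  {"dx":0.36,"dy":-0.8,"wz":-0.15},
  {"dx":0.45,"dy":-1.0,"wz":-0.188},
], jaw=1)

```text
$.steps[0]: bad value
```

Request:
servo_tool([
  {"dx":0.09,"dy":-0.2,"wz":-0.038},
  {"dx":0.18,"dy":-0.4,"wz":-0.075},
  {"dx":0.27,"dy":-0.6,"wz":-0.113},
  {"dx":0.36,"dy":-0.8,"wz":-0.15},
  {"dx":0.45,"dy":-1.0,"wz":-0.188},
])

```text
$.steps[0]: bad value
```

Request:
servo_tool([
  {"dx":0.09,"dy":-0.2},
  {"dx":0.18,"dy":-0.4},
  {"dx":0.27,"dy":-0.6},
  {"dx":0.36,"dy":-0.8},
  {"dx":0.45,"dy":-1.0},
])

```text
$.steps[0]: bad value
```

Request:
servo_tool([
  {"dx":0.09,"dy":-0.28},
  {"dx":0.18,"dy":-0.56},
  {"dx":0.27,"dy":-0.84},
  {"dx":0.36,"dy":-1.0},
  {"dx":0.45,"dy":-1.0},
])

```text
$.steps[0]: bad value
```

```bash
cat > c.py <<'E'
from fit import *
s=[.3868,.0088,-1.5462]; print(cur()[0]['q'])
T=go(tcp([s[0],s[1],.1],s[2])); go(tcp([s[0],s[1],0],s[2]),T)
E
python3 c.py
```

```text
[ 0.9997  0.1811  1.6074 -0.      1.3538 -0.2063]
tcp [0.3846 0.0988 0.166 ] d [ 1.796 -4.382 -0.649] w [ 0.0001 -0.0002 -0.3761]
tcp [0.3846 0.0988 0.066 ] d [ 0.  0. -1.] w [0. 0. 0.]
```

Request:
servo_tool([
  {"dx":0.09,"dy":-0.2,"dz":0,"wx":0,"wy":0,"wz":-0.038},
  {"dx":0.18,"dy":-0.4,"dz":0,"wx":0,"wy":0,"wz":-0.075},
  {"dx":0.27,"dy":-0.6,"dz":0,"wx":0,"wy":0,"wz":-0.113},
  {"dx":0.36,"dy":-0.8,"dz":0,"wx":0,"wy":0,"wz":-0.15},
  {"dx":0.45,"dy":-1.0,"dz":0,"wx":0,"wy":0,"wz":-0.188},
], jaw=1)

```text
time_s: 0.72
eef_pos: [0.2503, 0.4362, 0.2312]
eef_rot: [0.0, 0.462, 0.887, -0.0]
wrist_force: [0.3, -0.0, -0.1]
opening: 0.998
grasp_force: 0.0
```

Request:
servo_tool([
  {"dx":0.09,"dy":-0.2,"dz":0,"wx":0,"wy":0,"wz":-0.038},
  {"dx":0.18,"dy":-0.4,"dz":0,"wx":0,"wy":0,"wz":-0.075},
  {"dx":0.27,"dy":-0.6,"dz":0,"wx":0,"wy":0,"wz":-0.113},
  {"dx":0.36,"dy":-0.8,"dz":0,"wx":0,"wy":0,"wz":-0.15},
  {"dx":0.45,"dy":-1.0,"dz":0,"wx":0,"wy":0,"wz":-0.188},
])

```text
time_s: 1.13
eef_pos: [0.2954, 0.3362, 0.2314]
eef_rot: [0.0, 0.7, 0.714, 0.0]
wrist_force: [0.9, 0.4, -0.0]
opening: 1.001
grasp_force: 0.0
```

Request:
servo_tool([
  {"dx":0.09,"dy":-0.28,"dz":0,"wx":0,"wy":0,"wz":0},
  {"dx":0.18,"dy":-0.56,"dz":0,"wx":0,"wy":0,"wz":0},
  {"dx":0.27,"dy":-0.84,"dz":0,"wx":0,"wy":0,"wz":0},
  {"dx":0.36,"dy":-1.0,"dz":0,"wx":0,"wy":0,"wz":0},
  {"dx":0.45,"dy":-1.0,"dz":0,"wx":0,"wy":0,"wz":0},
])

```text
time_s: 1.55
eef_pos: [0.3406, 0.2349, 0.2314]
eef_rot: [0.0, 0.699, 0.715, -0.0]
wrist_force: [-0.7, -0.3, 0.3]
opening: 0.999
grasp_force: 0.0
```

Request:
servo_tool([
  {"dx":0.09,"dy":-0.28,"dz":0,"wx":0,"wy":0,"wz":0},
  {"dx":0.18,"dy":-0.56,"dz":0,"wx":0,"wy":0,"wz":0},
  {"dx":0.27,"dy":-0.84,"dz":0,"wx":0,"wy":0,"wz":0},
  {"dx":0.36,"dy":-1.0,"dz":0,"wx":0,"wy":0,"wz":0},
  {"dx":0.45,"dy":-1.0,"dz":0,"wx":0,"wy":0,"wz":0},
])

```text
time_s: 1.97
eef_pos: [0.3861, 0.1355, 0.2315]
eef_rot: [0.0, 0.699, 0.715, 0.0]
wrist_force: [-0.2, 0.0, 0.0]
opening: 1.003
grasp_force: 0.0
```

```bash
python3 c.py
```

```text
[ 0.046  -0.2151  1.9965 -0.0006  1.3596  0.0242]
tcp [0.3846 0.0988 0.166 ] d [-0.015 -0.367 -0.655] w [0.0002 0.0002 0.0008]
tcp [0.3846 0.0988 0.066 ] d [ 0.  0. -1.] w [0. 0. 0.]
```

Request:
servo_tool([
  {"dx":0,"dy":-0.2,"dz":-0.2,"wx":0,"wy":0,"wz":0},
  {"dx":-0.015,"dy":-0.367,"dz":-0.45,"wx":0,"wy":0,"wz":0},
  {"dx":-0.015,"dy":-0.367,"dz":-0.7,"wx":0,"wy":0,"wz":0},
  {"dx":-0.015,"dy":-0.367,"dz":-0.9,"wx":0,"wy":0,"wz":0},
  {"dx":-0.015,"dy":-0.367,"dz":-1.0,"wx":0,"wy":0,"wz":0},
])

```text
time_s: 2.38
eef_pos: [0.3825, 0.1014, 0.1288]
eef_rot: [-0.002, 0.699, 0.716, -0.001]
wrist_force: [-0.3, 0.1, -0.6]
opening: 1.005
grasp_force: 0.0
```

Request:
servo_tool([
  {"dx":0,"dy":0,"dz":-0.2,"wx":0,"wy":0,"wz":0},
  {"dx":0,"dy":0,"dz":-0.4,"wx":0,"wy":0,"wz":0},
  {"dx":0,"dy":0,"dz":-0.55,"wx":0,"wy":0,"wz":0},
  {"dx":0,"dy":0,"dz":-0.65,"wx":0,"wy":0,"wz":0},
  {"dx":0,"dy":0,"dz":-0.655,"wx":0,"wy":0,"wz":0},
])

```text
time_s: 2.8
eef_pos: [0.3823, 0.1017, 0.0638]
eef_rot: [-0.002, 0.698, 0.716, -0.001]
wrist_force: [-0.6, -0.2, -0.2]
opening: 1.002
grasp_force: 0.0
```

Request:
servo_tool([
  {"dx":0,"dy":0,"dz":0,"wx":0,"wy":0,"wz":0},
  {"dx":0,"dy":0,"dz":0,"wx":0,"wy":0,"wz":0},
  {"dx":0,"dy":0,"dz":0,"wx":0,"wy":0,"wz":0},
  {"dx":0,"dy":0,"dz":0,"wx":0,"wy":0,"wz":0},
  {"dx":0,"dy":0,"dz":0,"wx":0,"wy":0,"wz":0},
], jaw=0)

```text
time_s: 3.22
eef_pos: [0.3843, 0.1005, 0.0664]
eef_rot: [0.001, 0.698, 0.716, 0.001]
wrist_force: [0.5, -0.4, 0.3]
opening: 0.305
grasp_force: 0.0
```

Request:
servo_tool([
  {"dx":0,"dy":0,"dz":0,"wx":0,"wy":0,"wz":0},
  {"dx":0,"dy":0,"dz":0,"wx":0,"wy":0,"wz":0},
  {"dx":0,"dy":0,"dz":0,"wx":0,"wy":0,"wz":0},
  {"dx":0,"dy":0,"dz":0,"wx":0,"wy":0,"wz":0},
  {"dx":0,"dy":0,"dz":0,"wx":0,"wy":0,"wz":0},
])

```text
time_s: 3.63
eef_pos: [0.3842, 0.1005, 0.0664]
eef_rot: [0.0, 0.698, 0.716, 0.0]
wrist_force: [-0.8, 1.5, 6.9]
opening: 0.222
grasp_force: 60.3
```

```bash
cat > d.py <<'E'
from fit import *
o,p,R=cur(); print(o['q'],o['wrist_force'],o['torque'])
c=cam('top'); save(c,'pics/grip.png',(150,170,270,290),4)
def b(x,y,z): return [*w(BIN,[(x,y,0)])[0][:2],z]
T=go(tcp(b(-78,0,.10),BIN[2])); T=go(tcp(b(-78,0,.008),BIN[2]),T);
E
python3 d.py
```

```text
[-0.0454  0.0173  2.1674  0.0003  0.9558 -0.0701] [-0.7584  1.4664  6.8533] [ 0.0495  0.2004 -0.1031]
tcp [0.6024 0.2784 0.166 ] d [2.182 1.778 0.996] w [-0.      0.0004 -0.046 ]
tcp [0.6024 0.2784 0.074 ] d [ 0.    0.   -0.92] w [0. 0. 0.]
```

Request:
servo_tool([
  {"dx":0,"dy":0,"dz":0.1,"wx":0,"wy":0,"wz":0},
  {"dx":0,"dy":0,"dz":0.3,"wx":0,"wy":0,"wz":0},
  {"dx":0,"dy":0.1,"dz":0.5,"wx":0,"wy":0,"wz":0},
  {"dx":0,"dy":0.2,"dz":0.75,"wx":0,"wy":0,"wz":0},
  {"dx":0.1,"dy":0.3,"dz":1.0,"wx":0,"wy":0,"wz":0},
])

```text
time_s: 4.1
eef_pos: [0.3911, 0.1308, 0.1655]
eef_rot: [-0.002, 0.699, 0.716, -0.001]
wrist_force: [0.6, -0.3, -2.9]
opening: 0.222
grasp_force: 59.2
```

Request:
servo_tool([
  {"dx":0.2,"dy":0.15,"dz":0,"wx":0,"wy":0,"wz":-0.01},
  {"dx":0.4,"dy":0.3,"dz":0,"wx":0,"wy":0,"wz":-0.02},
  {"dx":0.6,"dy":0.45,"dz":0,"wx":0,"wy":0,"wz":-0.03},
  {"dx":0.8,"dy":0.6,"dz":0,"wx":0,"wy":0,"wz":-0.04},
  {"dx":1.0,"dy":0.75,"dz":0,"wx":0,"wy":0,"wz":-0.046},
])

```text
time_s: 4.52
eef_pos: [0.4938, 0.2062, 0.1649]
eef_rot: [-0.0, 0.749, 0.663, -0.001]
wrist_force: [0.0, -0.2, -2.4]
opening: 0.225
grasp_force: 59.2
```

Request:
servo_tool([
  {"dx":0.2,"dy":0.15,"dz":0,"wx":0,"wy":0,"wz":0},
  {"dx":0.4,"dy":0.3,"dz":0,"wx":0,"wy":0,"wz":0},
  {"dx":0.6,"dy":0.45,"dz":0,"wx":0,"wy":0,"wz":0},
  {"dx":0.8,"dy":0.6,"dz":0,"wx":0,"wy":0,"wz":0},
  {"dx":1.0,"dy":0.7,"dz":0,"wx":0,"wy":0,"wz":0},
])

```text
time_s: 4.93
eef_pos: [0.5936, 0.2767, 0.1644]
eef_rot: [-0.001, 0.748, 0.664, -0.001]
wrist_force: [0.1, 0.2, -1.5]
opening: 0.223
grasp_force: 59.2
```

```bash
sed -i 's/^G=.*/G=np.array([-.0917,0,.0664])/' fit.py
cat > d.py <<'E'
from fit import *
o,p,R=cur(); print(p,o['q'],o['wrist_force'],o['torque'])
c=cam('side'); save(c,'pics/g1.png',(180,120,330,300),3.3)
def b(x,y,z): return [*w(BIN,[(x,y,0)])[0][:2],z]
T=go(tcp(b(-78,0,.10),BIN[2])); T=go(tcp(b(-78,0,.008),BIN[2]),T);
E
python3 d.py
```

```text
[0.5936 0.2767 0.1644] [0.2551 0.4163 1.4483 0.0006 1.279  0.3741] [ 0.112   0.211  -1.5048] [ 0.2297 -0.09   -0.0422]
tcp [0.6026 0.2801 0.1664] d [0.056 0.025 0.018] w [-0.0004  0.0005 -0.0002]
tcp [0.6026 0.2801 0.0744] d [ 0.    0.   -0.92] w [0. 0. 0.]
```

View pics/g1.png

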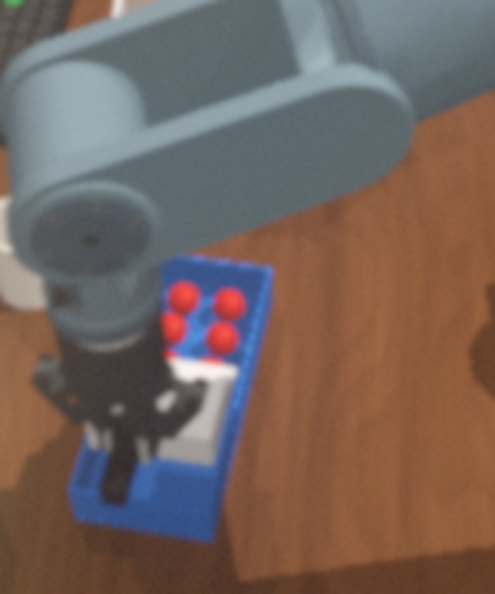

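The picture shows the scoop held level over the bin's empty end, at about (200,410), with the knobs ahead of it at (200,320). Lowering it now.

Request:
servo_tool([
  {"dx":0.056,"dy":0.025,"dz":-0.15,"wx":0,"wy":0,"wz":0},
  {"dx":0.056,"dy":0.025,"dz":-0.35,"wx":0,"wy":0,"wz":0},
  {"dx":0.056,"dy":0.025,"dz":-0.55,"wx":0,"wy":0,"wz":0},
  {"dx":0.056,"dy":0.025,"dz":-0.75,"wx":0,"wy":0,"wz":0},
  {"dx":0.056,"dy":0.025,"dz":-0.86,"wx":0,"wy":0,"wz":0},
])

```text
time_s: 5.4
eef_pos: [0.5975, 0.2772, 0.0763]
eef_rot: [-0.001, 0.748, 0.663, -0.002]
wrist_force: [-0.2, 0.4, -2.7]
opening: 0.226
grasp_force: 59.2
```

Request:
servo_tool([
  {"dx":0,"dy":0,"dz":0,"wx":0,"wy":0,"wz":0},
  {"dx":0,"dy":0,"dz":-0.01,"wx":0,"wy":0,"wz":0},
  {"dx":0,"dy":0,"dz":-0.02,"wx":0,"wy":0,"wz":0},
  {"dx":0,"dy":0,"dz":-0.03,"wx":0,"wy":0,"wz":0},
  {"dx":0,"dy":0,"dz":-0.04,"wx":0,"wy":0,"wz":0},
])

```text
time_s: 5.82
eef_pos: [0.5998, 0.2782, 0.077]
eef_rot: [0.0, 0.748, 0.664, 0.001]
wrist_force: [0.0, -0.4, -1.9]
opening: 0.222
grasp_force: 59.3
```

```bash
cat > e.py <<'E'
from fit import *
o,p,R=cur(); print(p,o['q'],o['wrist_force'],o['torque'])
def b(x,y,z): return [*w(BIN,[(x,y,0)])[0][:2],z]
c=cam('top'); save(c,'pics/g2.png',(140,120,280,250),4)
T=go(tcp(b(-78,0,.004),BIN[2])); T=go(tcp(b(-18,0,.004),BIN[2]),T); T=go(tcp(b(84,0,.004),BIN[2]),T)
E
python3 e.py
```

```text
[0.5998 0.2782 0.077 ] [0.2551 0.5278 1.482  0.0001 1.1301 0.3748] [ 0.0449 -0.4309 -1.8647] [ 0.146  -0.0671  0.0028]
tcp [0.6026 0.2801 0.0704] d [ 0.031  0.019 -0.062] w [-0.0001  0.0003 -0.0001]
tcp [0.5955 0.2205 0.0704] d [-0.072 -0.596  0.   ] w [0. 0. 0.]
tcp [0.5832 0.1192 0.0704] d [-0.122 -1.013  0.   ] w [0. 0. 0.]
```

View pics/g2.png

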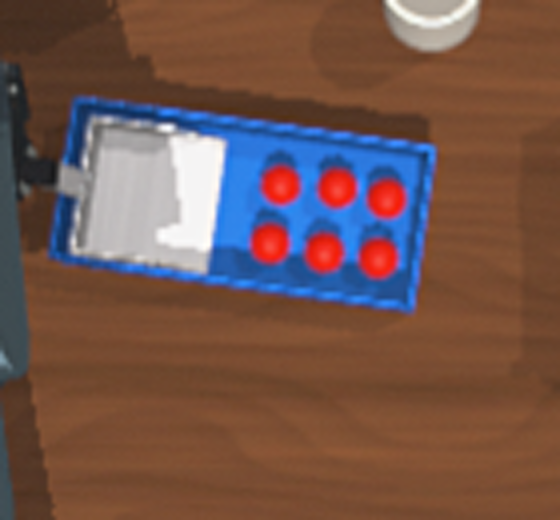

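The picture shows the scoop lying between the bin walls, lip at (217,205), with the knobs clear ahead from (270,240) to (385,200). Lowering to contact.

Request:
servo_tool([
  {"dx":0.03,"dy":0.019,"dz":-0.02,"wx":0,"wy":0,"wz":0},
  {"dx":0.03,"dy":0.019,"dz":-0.03,"wx":0,"wy":0,"wz":0},
  {"dx":0.03,"dy":0.019,"dz":-0.04,"wx":0,"wy":0,"wz":0},
  {"dx":0.03,"dy":0.019,"dz":-0.05,"wx":0,"wy":0,"wz":0},
  {"dx":0.03,"dy":0.019,"dz":-0.05,"wx":0,"wy":0,"wz":0},
])

```text
time_s: 6.28
eef_pos: [0.6022, 0.2799, 0.0707]
eef_rot: [0.0, 0.748, 0.664, -0.0]
wrist_force: [-0.4, -0.5, -1.1]
opening: 0.228
grasp_force: 59.6
```

Request:
servo_tool([
  {"dx":0,"dy":0,"dz":-0.005,"wx":0,"wy":0,"wz":0},
  {"dx":0,"dy":0,"dz":-0.01,"wx":0,"wy":0,"wz":0},
  {"dx":0,"dy":0,"dz":-0.015,"wx":0,"wy":0,"wz":0},
  {"dx":0,"dy":0,"dz":-0.015,"wx":0,"wy":0,"wz":0},
  {"dx":0,"dy":0,"dz":-0.015,"wx":0,"wy":0,"wz":0},
])

```text
time_s: 6.7
eef_pos: [0.6024, 0.2802, 0.0704]
eef_rot: [0.0, 0.748, 0.664, 0.0]
wrist_force: [-2.9, 0.1, 4.4]
opening: 0.225
grasp_force: 60.4
```

Request:
servo_tool([
  {"dx":-0.012,"dy":-0.1,"dz":0,"wx":0,"wy":0,"wz":0},
  {"dx":-0.024,"dy":-0.2,"dz":0,"wx":0,"wy":0,"wz":0},
  {"dx":-0.036,"dy":-0.3,"dz":0,"wx":0,"wy":0,"wz":0},
  {"dx":-0.048,"dy":-0.4,"dz":0,"wx":0,"wy":0,"wz":0},
  {"dx":-0.06,"dy":-0.5,"dz":0,"wx":0,"wy":0,"wz":0},
])

```text
time_s: 7.12
eef_pos: [0.5972, 0.2295, 0.0705]
eef_rot: [0.0, 0.748, 0.663, 0.001]
wrist_force: [1.0, 5.2, 5.1]
opening: 0.224
grasp_force: 60.4
```

Request:
servo_tool([
  {"dx":-0.012,"dy":-0.1,"dz":0,"wx":0,"wy":0,"wz":0},
  {"dx":-0.024,"dy":-0.2,"dz":0,"wx":0,"wy":0,"wz":0},
  {"dx":-0.036,"dy":-0.3,"dz":0,"wx":0,"wy":0,"wz":0},
  {"dx":-0.048,"dy":-0.4,"dz":0,"wx":0,"wy":0,"wz":0},
  {"dx":-0.06,"dy":-0.5,"dz":0,"wx":0,"wy":0,"wz":0},
])

```text
time_s: 7.53
eef_pos: [0.5911, 0.1793, 0.0705]
eef_rot: [0.0, 0.748, 0.663, 0.001]
wrist_force: [0.8, 4.6, 6.6]
opening: 0.223
grasp_force: 60.4
```

```bash
sed -i 's/g2.png/g3.png/' e.py; python3 e.py
```

```text
[0.5911 0.1793 0.0705] [0.1022 0.4535 1.608  0.001  1.0774 0.2221] [0.847  4.6197 6.5924] [ 0.6947  0.1947 -0.0402]
tcp [0.6026 0.2801 0.0704] d [ 0.117  1.024 -0.001] w [-0.0001  0.0006  0.0003]
tcp [0.5955 0.2205 0.0704] d [-0.072 -0.596  0.   ] w [0. 0. 0.]
tcp [0.5832 0.1192 0.0704] d [-0.122 -1.013  0.   ] w [0. 0. 0.]
```

View pics/g3.png

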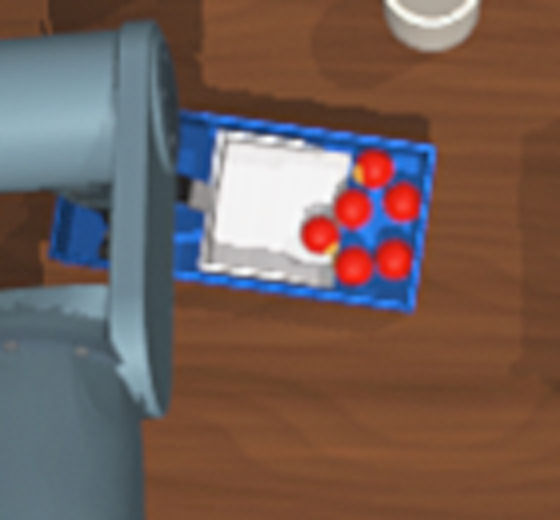

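The picture shows the lip at (345,215), one knob already aboard at (320,235), and the other five ahead between (352,207) and (402,203). Continuing to the end wall.

Request:
servo_tool([
  {"dx":-0.008,"dy":-0.06,"dz":0,"wx":0,"wy":0,"wz":0},
  {"dx":-0.015,"dy":-0.12,"dz":0,"wx":0,"wy":0,"wz":0},
  {"dx":-0.022,"dy":-0.18,"dz":0,"wx":0,"wy":0,"wz":0},
  {"dx":-0.03,"dy":-0.24,"dz":0,"wx":0,"wy":0,"wz":0},
  {"dx":-0.037,"dy":-0.3,"dz":0,"wx":0,"wy":0,"wz":0},
])

```text
time_s: 8.0
eef_pos: [0.5874, 0.1499, 0.0705]
eef_rot: [0.0, 0.748, 0.663, 0.001]
wrist_force: [0.4, 6.2, 6.0]
opening: 0.229
grasp_force: 60.6
```

Request:
servo_tool([
  {"dx":-0.008,"dy":-0.06,"dz":0,"wx":0,"wy":0,"wz":0},
  {"dx":-0.015,"dy":-0.12,"dz":0,"wx":0,"wy":0,"wz":0},
  {"dx":-0.022,"dy":-0.18,"dz":0,"wx":0,"wy":0,"wz":0},
  {"dx":-0.028,"dy":-0.22,"dz":0,"wx":0,"wy":0,"wz":0},
  {"dx":-0.032,"dy":-0.26,"dz":0,"wx":0,"wy":0,"wz":0},
])

```text
time_s: 8.42
eef_pos: [0.5882, 0.1374, 0.0765]
eef_rot: [-0.004, 0.749, 0.663, 0.013]
wrist_force: [-1.0, 67.8, 39.2]
opening: 0.224
grasp_force: 65.4
```

```bash
sed -i 's/g3.png/g4.png/' e.py; python3 e.py
```

```text
[0.5882 0.1374 0.0765] [0.0207 0.4095 1.6573 0.0264 1.0604 0.1294] [-0.9876 67.7928 39.1556] [11.0209  0.6234 -0.0862]
tcp [0.6026 0.2801 0.0704] d [ 0.145  1.429 -0.064] w [-0.0073  0.0045  0.0003]
tcp [0.5955 0.2205 0.0704] d [-0.072 -0.596  0.   ] w [0. 0. 0.]
tcp [0.5832 0.1192 0.0704] d [-0.122 -1.013  0.   ] w [0. 0. 0.]
```

View pics/g4.png

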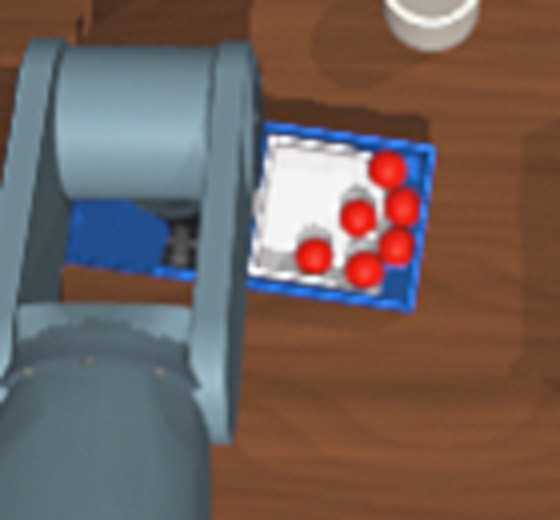

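The picture shows three knobs aboard, at (315,255), (358,217) and (365,270). The other three are in a row on the end wall, with the top one (388,170) wedged on the scoop's side wall. Backing off.

Request:
servo_tool([
  {"dx":0.01,"dy":0.1,"dz":0,"wx":0,"wy":0,"wz":0},
  {"dx":0.02,"dy":0.2,"dz":0,"wx":0,"wy":0,"wz":0},
  {"dx":0.03,"dy":0.3,"dz":0,"wx":0,"wy":0,"wz":0},
  {"dx":0.042,"dy":0.36,"dz":0,"wx":0,"wy":0,"wz":0},
  {"dx":0.042,"dy":0.36,"dz":0,"wx":0,"wy":0,"wz":0},
])

```text
time_s: 8.88
eef_pos: [0.5877, 0.1588, 0.0697]
eef_rot: [0.001, 0.748, 0.664, -0.001]
wrist_force: [-3.2, -1.5, 10.5]
opening: 0.221
grasp_force: 61.4
```

```bash
cat > k.py <<'E'
from fit import *
from h import *
def inbin(P): 
    cc,ss=np.cos(BIN[2]),np.sin(BIN[2]); return (P[:,:2]-BIN[:2])@np.array([[cc,-ss],[ss,cc]])*1000
def knobs(c,z=.021,frame=BIN):
    im=c['frame'].astype(int); m=((im[...,0]>120)&(im[...,1]<90)&(im[...,2]<90)).astype(np.uint8)
    m=cv2.resize(m*255,None,fx=4,fy=4,interpolation=cv2.INTER_LINEAR)>127
    m=m.astype(np.uint8); m[:, 330*4:]=0
    d=cv2.distanceTransform(m,cv2.DIST_L2,5); pk=(d==cv2.dilate(d,np.ones((17,17))))&(d>7)
    n,_,_,ct=cv2.connectedComponentsWithStats(pk.astype(np.uint8)); uv=(ct[1:]+.5)/4-.5
    P=back(c,uv,z); cc,ss=np.cos(frame[2]),np.sin(frame[2]); return uv,(P[:,:2]-frame[:2])@np.array([[cc,-ss],[ss,cc]])*1000
def scoopbin():
    o,p,R=cur(); Rsc=R*Ro.from_matrix(np.diag([-1.,1,-1])); org=p-Rsc.apply(G); nose=p+Rsc.apply(np.array([.05,0,0])-G)
    print('F',o['wrist_force'].round(1),'M',o['torque'].round(2),'t',o['time_s'],'org bin mm',inbin(org[None])[0].round(1),'z',(org[2]*1e3).round(1),'nose',inbin(nose[None])[0].round(1),(nose[2]*1e3).round(1),'eul',Rsc.as_euler('ZYX').round(3))
E
python3 - <<'E'
from k import *
scoopbin(); c=cam('top'); uv,K=knobs(c); print(uv.round(0).tolist(),K.round(0).tolist())
# white lip edge along bin-y lines
for y in (-30,-15,0,15,30):
    xs=np.arange(-20,134,2.); I=proj(c,w(BIN,[(x,y,6) for x in xs])).round().astype(int)
    print(y,''.join('B' if (p:=c['frame'][v,u].astype(int))[2]>p[0]+50 else 'R' if p[0]>p[2]+50 else 'w' for u,v in I))
E
```

```text
F [-3.2 -1.5 10.5] M [-0.71  0.42  0.01] t 8.8833 org bin mm [44.3 -0.2] z 3.6 nose [94.3 -0.2] 3.7 eul [-1.69  -0.002  0.   ]
[[232.0, 84.0], [273.0, 84.0], [238.0, 85.0], [281.0, 87.0], [298.0, 88.0], [228.0, 90.0], [232.0, 92.0], [263.0, 92.0], [286.0, 96.0], [281.0, 96.0], [229.0, 98.0], [277.0, 97.0], [280.0, 104.0], [262.0, 104.0], [270.0, 104.0], [276.0, 104.0], [266.0, 105.0], [30.0, 109.0], [297.0, 110.0], [289.0, 111.0], [210.0, 113.0], [205.0, 114.0], [202.0, 115.0], [217.0, 117.0], [220.0, 117.0], [279.0, 117.0], [38.0, 117.0], [222.0, 117.0], [287.0, 119.0], [263.0, 124.0], [274.0, 124.0], [203.0, 126.0], [210.0, 128.0], [259.0, 132.0], [265.0, 132.0], [98.0, 134.0], [102.0, 135.0], [105.0, 135.0], [108.0, 136.0], [126.0, 136.0], [113.0, 136.0], [116.0, 136.0], [213.0, 138.0], [197.0, 138.0], [244.0, 138.0], [256.0, 139.0], [203.0, 139.0], [265.0, 140.0], [278.0, 142.0], [106.0, 143.0], [220.0, 142.0], [235.0, 144.0], [239.0, 145.0], [243.0, 145.0], [249.0, 145.0], [256.0, 146.0], [278.0, 146.0], [264.0, 146.0], [270.0, 146.0], [108.0, 153.0], [112.0, 154.0], [45.0, 154.
[... 6425 characters left out ...]
47.0], [41.0, -480.0], [333.0, -442.0], [267.0, -451.0], [356.0, -441.0], [401.0, -436.0], [421.0, -433.0], [386.0, -439.0], [15.0, -492.0], [444.0, -438.0], [-261.0, -561.0], [-263.0, -565.0], [60.0, -537.0], [334.0, -563.0], [392.0, -561.0], [315.0, -581.0], [322.0, -607.0], [438.0, -592.0]]
-30 BBBBwwwwwwwwwwwwwwwwwwwwRRRRRRRRRRRRRRRwwwwwRRRRRRRRRRRRwRBBBBBBwwRRwwwwwwBBB
-15 BBBBwwwwwwwwwwwwwwwwwwwwwwwwwwwwwwwwwwwwwwwwwwwwwwwwwwwwwwBBBRRRRRRRRRRRRRRRw
0 wwwwwwwwwwwwwwwwwwwwwwwwwwwwwwwwwwwwwwwwwRRRRRRRRRRRRRRRwBBBBBBBBwwwRRRwwwwBB
15 BBwwwwwwwwwwwwwwwwwwwwwwwwwwwwwwwwwwwwwwwwwRRRRRRRRRRwwwwwBBBwRRRRRRRRRRRRRRR
30 BBBBwwwwwwwwwwwwwwwwwwwwwwwwwwwwwwwwwwwwwwwwwwwRRRRRRRRRRRwwBBBwwwRRRRRRRRwwB
```

Request:
servo_tool([
  {"dx":0.02,"dy":-0.003,"dz":0,"wx":0,"wy":0,"wz":0},
  {"dx":0.045,"dy":-0.005,"dz":0,"wx":0,"wy":0,"wz":0},
  {"dx":0.045,"dy":-0.005,"dz":0,"wx":0,"wy":0,"wz":0},
  {"dx":0.04,"dy":-0.045,"dz":0,"wx":0,"wy":0,"wz":0},
  {"dx":0.035,"dy":-0.09,"dz":0,"wx":0,"wy":0,"wz":0},
])

```text
time_s: 9.35
eef_pos: [0.5913, 0.1516, 0.0703]
eef_rot: [-0.001, 0.748, 0.663, 0.001]
wrist_force: [-0.7, 7.5, 7.9]
opening: 0.226
grasp_force: 61.1
```

Request:
servo_tool([
  {"dx":-0.006,"dy":-0.05,"dz":0,"wx":0,"wy":0,"wz":0},
  {"dx":-0.012,"dy":-0.1,"dz":0,"wx":0,"wy":0,"wz":0},
  {"dx":-0.018,"dy":-0.15,"dz":0,"wx":0,"wy":0,"wz":0},
  {"dx":-0.018,"dy":-0.15,"dz":0,"wx":0,"wy":0,"wz":0},
  {"dx":-0.018,"dy":-0.15,"dz":0,"wx":0,"wy":0,"wz":0},
])

```text
time_s: 9.77
eef_pos: [0.5902, 0.1357, 0.0703]
eef_rot: [0.0, 0.749, 0.663, 0.001]
wrist_force: [0.4, 3.7, 8.4]
opening: 0.225
grasp_force: 61.2
```

```bash
sed -i 's/(im\[...,0\]>120)&(im\[...,1\]<90)&(im\[...,2\]<90)/(im[...,0]>130)\&(im[...,1]<im[...,0]*.35)/; s/m\[:, 330\*4:\]=0/m=m*win(c,frame)/' k.py
cat >> k.py <<'E'
def win(c,f):
    hx,hy=(150,75) if f is BIN else (105,95)
    m=np.zeros((1536,2048),np.uint8); p=proj(c,w(f,[(-hx,-hy,30),(hx,-hy,30),(hx,hy,30),(-hx,hy,30)]))*4+1.5
    return cv2.fillPoly(m,[p.round().astype(np.int32)],1)
E
cat > m.py <<'E'
from k import *
scoopbin(); c=cam('top'); uv,K=knobs(c); print(K.round(0).tolist())
E
python3 m.py
```

```text
F [0.4 3.7 8.4] M [ 0.81  0.03 -0.03] t 9.7667 org bin mm [66.7  4.9] z 3.7 nose [116.7   4.9] 3.7 eul [-1.692  0.002  0.002]
[[105.0, 40.0], [86.0, 8.0], [119.0, 7.0], [55.0, -28.0], [86.0, -29.0], [119.0, -28.0]]
```

Request:
servo_tool([
  {"dx":-0.006,"dy":-0.05,"dz":0,"wx":0,"wy":0,"wz":0},
  {"dx":-0.012,"dy":-0.1,"dz":0,"wx":0,"wy":0,"wz":0},
  {"dx":-0.012,"dy":-0.1,"dz":0,"wx":0,"wy":0,"wz":0},
  {"dx":-0.012,"dy":-0.1,"dz":0,"wx":0,"wy":0,"wz":0},
  {"dx":-0.012,"dy":-0.1,"dz":0,"wx":0,"wy":0,"wz":0},
])

```text
time_s: 10.23
eef_pos: [0.589, 0.1259, 0.0703]
eef_rot: [0.0, 0.749, 0.663, 0.001]
wrist_force: [-0.4, 4.3, 7.9]
opening: 0.224
grasp_force: 61.2
```

```bash
python3 m.py
```

```text
F [-0.4  4.3  7.9] M [ 0.93  0.03 -0.18] t 10.2333 org bin mm [76.6  5. ] z 3.7 nose [126.6   4.9] 3.6 eul [-1.692  0.002  0.002]
[[116.0, 39.0], [87.0, 13.0], [119.0, 4.0], [56.0, -28.0], [88.0, -28.0], [118.0, -38.0]]
```

```bash
cat > t.py <<'E'
from k import *
def seq(p0,R0,Ts):
    for T in Ts: go(T,(p0,R0))
o,p,R=cur(); Rsc=R*Ro.from_matrix(np.diag([-1.,1,-1])); heel=p+Rsc.apply(np.array([-.05,0,0])-G); nose=p+Rsc.apply(np.array([.05,0,0])-G)
yaw=BIN[2]
seq(p,R,[tcp(heel+[0,0,.0005*i],yaw,-.065*i,(-.05,0,0)) for i in range(1,6)])
E
python3 t.py
```

```text
tcp [0.5896 0.1301 0.0678] d [ 0.006  0.043 -0.024] w [-0.021   0.0031  0.0004]
tcp [0.5901 0.1341 0.0652] d [ 0.011  0.083 -0.05 ] w [-0.0415  0.0056  0.0004]
tcp [0.5905 0.1379 0.0623] d [ 0.015  0.121 -0.079] w [-0.0621  0.0081  0.0004]
tcp [0.591  0.1415 0.0592] d [ 0.019  0.157 -0.11 ] w [-0.0826  0.0106  0.0004]
tcp [0.5914 0.1448 0.0559] d [ 0.024  0.19  -0.144] w [-0.1031  0.0131  0.0004]
```

Request:
servo_tool([
  {"dx":0.006,"dy":0.043,"dz":-0.018,"wx":-0.021,"wy":0.003,"wz":0},
  {"dx":0.011,"dy":0.083,"dz":-0.04,"wx":-0.0415,"wy":0.0056,"wz":0},
  {"dx":0.015,"dy":0.121,"dz":-0.065,"wx":-0.062,"wy":0.008,"wz":0},
  {"dx":0.019,"dy":0.157,"dz":-0.09,"wx":-0.0826,"wy":0.0106,"wz":0},
  {"dx":0.024,"dy":0.19,"dz":-0.12,"wx":-0.103,"wy":0.013,"wz":0},
])

```text
time_s: 10.7
eef_pos: [0.5894, 0.1439, 0.0556]
eef_rot: [0.107, 0.739, 0.654, -0.124]
wrist_force: [-0.5, -0.4, -4.2]
opening: 0.228
grasp_force: 59.3
```

Request:
servo_tool([
  {"dx":0,"dy":0,"dz":0,"wx":0,"wy":0,"wz":0},
  {"dx":0,"dy":0,"dz":0.02,"wx":0,"wy":0,"wz":0},
  {"dx":0,"dy":0,"dz":0.04,"wx":0,"wy":0,"wz":0},
  {"dx":0,"dy":0,"dz":0.07,"wx":0,"wy":0,"wz":0},
  {"dx":0,"dy":0,"dz":0.1,"wx":0,"wy":0,"wz":0},
])

```text
time_s: 11.12
eef_pos: [0.5904, 0.1438, 0.0677]
eef_rot: [0.107, 0.739, 0.654, -0.122]
wrist_force: [0.5, 0.7, -4.2]
opening: 0.225
grasp_force: 59.3
```

```bash
cat >> k.py <<'E'
def inscoop(c,zs=.018):
    "knob pixels -> scoop frame, assuming centre height zs above floor underside"
    uv,_=knobs(c); o,p,R=cur(); Rsc=R*Ro.from_matrix(np.diag([-1.,1,-1])); org=p-Rsc.apply(G)
    n=cv2.undistortPoints(uv.reshape(-1,1,2),c['K'],c['D']).reshape(-1,2); d=np.c_[n,np.ones(len(n))]@c['R']; co=-c['R'].T@c['t']
    d=Rsc.inv().apply(d); e=Rsc.inv().apply(co-org); s=(zs-e[2])/d[:,2]; return (e+s[:,None]*d)*1000
E
cat > m2.py <<'E'
from k import *
import sys
scoopbin(); c=cam('top'); print('scoop frame',inscoop(c)[:,:2].round(0).tolist()); print('bin',knobs(c)[1].round(0).tolist()); save(c,f'pics/{sys.argv[1]}.png',(140,120,280,250),4)
E
python3 m2.py u1
```

```text
F [ 0.5  0.7 -4.2] M [ 0.74 -0.19  0.01] t 11.1167 org bin mm [75.2  4. ] z 34.1 nose [122.6   3.9] 50.1 eul [-1.692 -0.325 -0.002]
scoop frame [[-6.0, 30.0], [-29.0, 15.0], [-11.0, -7.0], [-33.0, -34.0], [-1.0, -34.0], [31.0, -36.0]]
bin [[61.0, 39.0], [39.0, 22.0], [57.0, 1.0], [36.0, -28.0], [65.0, -27.0], [96.0, -28.0]]
```

```bash
cat > t2.py <<'E'
from t import seq
from k import *
o,p,R=cur()
def lip(x,y,z,pitch): return tcp([*w(BAL,[(x,y,0)])[0][:2],z],BAL[2]-np.pi/2,pitch,(.05,0,0))
if __name__=='__main__':
    T=go(lip(5,15,.185,-.325)); print(T[0]-p)
    ph=[-.3,-.2,-.1,0,.05,.1,.15,.2,.25,.3,.35,.4,.45,.5,.55,.6,.65,.7,.75]
    p0,R0=T
    for i,f in enumerate(ph):
        t=lip(5,15,max(.137-.067*np.tan(f)+.002,.092),f); go(t,(p0,R0))
        if i%5==4: p0,R0=t; print('--')
E
python3 t2.py | tail -n +6
```

```text
tcp [ 0.5903 -0.1002  0.2027] d [-0.007 -2.442  1.341] w [ 0.     -0.0002  0.0478]
[-0.0007 -0.2442  0.1341]
tcp [ 0.5903 -0.1007  0.1813] d [ 0.    -0.005 -0.214] w [ 0.008   0.0002 -0.    ]
tcp [ 0.5904 -0.1037  0.1895] d [ 0.001 -0.034 -0.132] w [0.0398 0.0011 0.    ]
tcp [ 0.5905 -0.1081  0.1976] d [ 0.002 -0.079 -0.05 ] w [0.0716 0.002  0.    ]
tcp [ 0.5907 -0.114   0.2054] d [ 0.004 -0.138  0.027] w [0.1034 0.003  0.    ]
tcp [ 0.5908 -0.1175  0.209 ] d [ 0.005 -0.173  0.064] w [0.1193 0.0034 0.    ]
--
tcp [ 0.5909 -0.1214  0.2125] d [ 0.001 -0.038  0.034] w [ 0.0159  0.0005 -0.    ]
tcp [ 0.591  -0.1255  0.2157] d [ 0.002 -0.08   0.067] w [ 0.0318  0.0009 -0.    ]
tcp [ 0.5912 -0.13    0.2186] d [ 0.004 -0.125  0.096] w [ 0.0477  0.0014 -0.    ]
tcp [ 0.5913 -0.1348  0.2213] d [ 0.005 -0.173  0.122] w [ 0.0636  0.0018 -0.    ]
tcp [ 0.5915 -0.14    0.2236] d [ 0.006 -0.224  0.145] w [ 0.0795  0.0023 -0.    ]
--
tcp [ 0.5916 -0.1454  0.2255] d [ 0.002 -0.054  0.019] w [0.0159 0.0005 0.    ]
tcp [ 0.5918 -0.151   0.227 ] d [ 0.003 -0.111  0.034] w [0.0318 0.0009 0.    ]
tcp [ 0.5919 -0.157   0.2281] d [ 0.005 -0.17   0.045] w [0.0477 0.0014 0.    ]
tcp [ 0.5921 -0.1632  0.2286] d [ 0.007 -0.232  0.05 ] w [0.0636 0.0018 0.    ]
tcp [ 0.5923 -0.1696  0.2286] d [ 0.008 -0.296  0.05 ] w [0.0795 0.0023 0.    ]
--
tcp [ 0.5925 -0.1762  0.228 ] d [ 0.002 -0.066 -0.006] w [ 0.0159  0.0005 -0.    ]
tcp [ 0.5927 -0.1831  0.2306] d [ 0.004 -0.135  0.02 ] w [ 0.0318  0.0009 -0.    ]
tcp [ 0.5929 -0.1901  0.2341] d [ 0.006 -0.205  0.055] w [ 0.0477  0.0014 -0.    ]
tcp [ 0.5931 -0.1973  0.2372] d [ 0.008 -0.277  0.086] w [ 0.0636  0.0018 -0.    ]
```

Request:
servo_tool([
  {"dx":0,"dy":0,"dz":0.1,"wx":0,"wy":0,"wz":0},
  {"dx":0,"dy":0,"dz":0.25,"wx":0,"wy":0,"wz":0},
  {"dx":0,"dy":0,"dz":0.4,"wx":0,"wy":0,"wz":0},
  {"dx":0,"dy":0,"dz":0.55,"wx":0,"wy":0,"wz":0},
  {"dx":0,"dy":-0.05,"dz":0.7,"wx":0,"wy":0,"wz":0},
])

```text
time_s: 11.58
eef_pos: [0.591, 0.1406, 0.14]
eef_rot: [0.107, 0.738, 0.655, -0.121]
wrist_force: [0.4, -0.0, -4.4]
opening: 0.228
grasp_force: 59.3
```

Request:
servo_tool([
  {"dx":0,"dy":-0.08,"dz":0.15,"wx":0,"wy":0,"wz":0},
  {"dx":0,"dy":-0.19,"dz":0.3,"wx":0,"wy":0,"wz":0},
  {"dx":0,"dy":-0.32,"dz":0.45,"wx":0,"wy":0,"wz":0},
  {"dx":0,"dy":-0.46,"dz":0.58,"wx":0,"wy":0,"wz":0.005},
  {"dx":0,"dy":-0.6,"dz":0.64,"wx":0,"wy":0,"wz":0.01},
])

```text
time_s: 12.0
eef_pos: [0.5913, 0.0783, 0.2046]
eef_rot: [0.11, 0.728, 0.666, -0.119]
wrist_force: [-0.1, -0.5, -3.8]
opening: 0.224
grasp_force: 59.3
```

Request:
servo_tool([
  {"dx":0,"dy":-0.15,"dz":0,"wx":0,"wy":0,"wz":0.005},
  {"dx":0,"dy":-0.3,"dz":0,"wx":0,"wy":0,"wz":0.01},
  {"dx":0,"dy":-0.45,"dz":0,"wx":0,"wy":0,"wz":0.015},
  {"dx":0,"dy":-0.6,"dz":0,"wx":0,"wy":0,"wz":0.02},
  {"dx":0,"dy":-0.75,"dz":0,"wx":0,"wy":0,"wz":0.025},
])

```text
time_s: 12.42
eef_pos: [0.5899, 0.003, 0.2022]
eef_rot: [0.114, 0.701, 0.694, -0.116]
wrist_force: [0.7, 0.4, -4.1]
opening: 0.223
grasp_force: 59.3
```

Request:
servo_tool([
  {"dx":0,"dy":-0.15,"dz":0,"wx":0,"wy":0,"wz":0.005},
  {"dx":0,"dy":-0.3,"dz":0,"wx":0,"wy":0,"wz":0.01},
  {"dx":0,"dy":-0.45,"dz":0,"wx":0,"wy":0,"wz":0.013},
  {"dx":0,"dy":-0.58,"dz":0,"wx":0,"wy":0,"wz":0.013},
  {"dx":0,"dy":-0.68,"dz":0,"wx":0,"wy":0,"wz":0.013},
])

```text
time_s: 12.83
eef_pos: [0.5899, -0.0651, 0.202]
eef_rot: [0.116, 0.687, 0.708, -0.114]
wrist_force: [0.9, -0.8, -3.6]
opening: 0.223
grasp_force: 59.3
```

Request:
servo_tool([
  {"dx":0,"dy":-0.08,"dz":0,"wx":0,"wy":0,"wz":0},
  {"dx":0,"dy":-0.14,"dz":0,"wx":0,"wy":0,"wz":0},
  {"dx":0,"dy":-0.18,"dz":0,"wx":0,"wy":0,"wz":0},
  {"dx":0,"dy":-0.2,"dz":0,"wx":0,"wy":0,"wz":0},
  {"dx":0,"dy":-0.2,"dz":0,"wx":0,"wy":0,"wz":0},
])

```text
time_s: 13.25
eef_pos: [0.5904, -0.0832, 0.2012]
eef_rot: [0.116, 0.687, 0.708, -0.114]
wrist_force: [0.8, -0.3, -5.0]
opening: 0.225
grasp_force: 59.3
```

```bash
cat > m3.py <<'E'
from k import *
from t2 import lip
scoopbin(); c=cam('top'); o,p,R=cur(); print(o['q'])
# knobs wherever: use scoop-local window
B=np.array([*(p+R.apply([-.09,0,0]))[:2],BAL[2]])
uv,K=knobs(c,p[2]-.05,B)
Rsc=R*Ro.from_matrix(np.diag([-1.,1,-1])); org=p-Rsc.apply(G)
n=cv2.undistortPoints(uv.reshape(-1,1,2),c['K'],c['D']).reshape(-1,2); d=Rsc.inv().apply(np.c_[n,np.ones(len(n))]@c['R']); e=Rsc.inv().apply(-c['R'].T@c['t']-org)
print('scoop',((e+((.018-e[2])/d[:,2])[:,None]*d)*1000)[:,:2].round(0).tolist()); print('left in bin',len(knobs(c)[1]))
go(lip(5,15,.185,-.325))
save(c,'pics/over.png',(230,100,380,250),4)
E
python3 m3.py | grep -v '^tcp.*w \[-0.0[0-9]*  *0.00' ; ls pics
```

```text
tcp [ 0.5976 -0.0983  0.2157] d [ 0.073 -0.152  0.145] w [ 0.0831 -0.0044 -0.0478]
tcp [ 0.5981 -0.0943  0.2131] d [ 0.077 -0.111  0.119] w [ 0.0624 -0.0035 -0.0479]
tcp [ 0.5986 -0.0906  0.2102] d [ 0.082 -0.074  0.09 ] w [ 0.0417 -0.0025 -0.048 ]
tcp [ 0.599  -0.087   0.2071] d [ 0.086 -0.038  0.059] w [ 0.021  -0.0016 -0.048 ]
tcp [ 0.5994 -0.0837  0.2037] d [ 0.09  -0.005  0.026] w [ 0.0003 -0.0007 -0.048 ]
F [ 0.8 -0.3 -5. ] M [ 0.74  0.03 -0.02] t 13.25 org bin mm [299.3  47.6] z 167.7 nose [346.2  54.7] 183.7 eul [-1.539 -0.326 -0.002]
[-0.169   0.2544  1.6174 -0.3406  1.2242 -0.0908]
scoop [[-6.0, 32.0], [-28.0, 14.0], [-11.0, -6.0], [-1.0, -34.0], [31.0, -36.0], [-34.0, -34.0]]
crop0.png
g1.png
g2.png
g3.png
g4.png
grip.png
side0.png
side_chk.png
top0.png
u1.pngTraceback (most recent call last):
  File "m3.py", line 9, in <module>
    print('scoop',((e+((.018-e[2])/d[:,2])[:,None]*d)*1000)[:,:2].round(0).tolist()); print('left in bin',len(knobs(c)[1]))
                                                                                                              ~~~~~^^^
  File "k.py", line 11, in knobs
    P=back(c,uv,z); cc,ss=np.cos(frame[2]),np.sin(frame[2]); return uv,(P[:,:2]-frame[:2])@np.array([[cc,-ss],[ss,cc]])*1000
  File "h.py", line 10, in back
    n=cv2.undistortPoints(np.array(uv,float).reshape(-1,1,2),c['K'],c['D']).reshape(-1,2)
      ~~~~~~~~~~~~~~~~~~~^^^^^^^^^^^^^^^^^^^^^^^^^^^^^^^^^^^^^^^^^^^^^^^^^^
cv2.error: OpenCV(4.12.0) /io/opencv/modules/calib3d/src/undistort.dispatch.cpp:347: error: (-215:Assertion failed) CV_IS_MAT(_src) && CV_IS_MAT(_dst) && (_src->rows == 1 || _src->cols == 1) && (_dst->rows == 1 || _dst->cols == 1) && _src->cols + _src->rows - 1 == _dst->rows + _dst->cols - 1 && (CV_MAT_TYPE(_src->type) == CV_32FC2 || CV_MAT_TYPE(_src->type) == CV_64FC2) && (CV_MAT_TYPE(_dst->type) == CV_32FC2 || CV_MAT_TYPE(_dst->type) == CV_64FC2) in function 'cvUndistortPointsInternal'
```

Request:
servo_tool([
  {"dx":0,"dy":-0.1,"dz":0,"wx":0,"wy":0,"wz":0},
  {"dx":0,"dy":-0.17,"dz":0,"wx":0.03,"wy":0.001,"wz":0},
  {"dx":0.001,"dy":-0.22,"dz":0.01,"wx":0.062,"wy":0.002,"wz":0},
  {"dx":0.003,"dy":-0.28,"dz":0.04,"wx":0.094,"wy":0.003,"wz":0},
  {"dx":0.005,"dy":-0.335,"dz":0.075,"wx":0.119,"wy":0.003,"wz":0},
])

```text
time_s: 13.72
eef_pos: [0.5912, -0.1176, 0.2095]
eef_rot: [-0.018, 0.695, 0.718, 0.018]
wrist_force: [-0.5, -0.1, -4.7]
opening: 0.225
grasp_force: 59.3
```

Request:
servo_tool([
  {"dx":0.001,"dy":-0.038,"dz":0.034,"wx":0.016,"wy":0.0005,"wz":0},
  {"dx":0.002,"dy":-0.08,"dz":0.067,"wx":0.032,"wy":0.001,"wz":0},
  {"dx":0.004,"dy":-0.125,"dz":0.096,"wx":0.048,"wy":0.0014,"wz":0},
  {"dx":0.005,"dy":-0.173,"dz":0.122,"wx":0.064,"wy":0.002,"wz":0},
  {"dx":0.006,"dy":-0.224,"dz":0.145,"wx":0.08,"wy":0.0023,"wz":0},
])

```text
time_s: 14.13
eef_pos: [0.5916, -0.1401, 0.2238]
eef_rot: [-0.107, 0.688, 0.71, 0.104]
wrist_force: [-0.2, -0.8, -3.1]
opening: 0.224
grasp_force: 59.5
```

Request:
servo_tool([
  {"dx":0.002,"dy":-0.054,"dz":0.019,"wx":0.016,"wy":0.0005,"wz":0},
  {"dx":0.003,"dy":-0.111,"dz":0.034,"wx":0.032,"wy":0.001,"wz":0},
  {"dx":0.005,"dy":-0.17,"dz":0.045,"wx":0.048,"wy":0.0014,"wz":0},
  {"dx":0.007,"dy":-0.232,"dz":0.05,"wx":0.064,"wy":0.002,"wz":0},
  {"dx":0.008,"dy":-0.296,"dz":0.05,"wx":0.08,"wy":0.0023,"wz":0},
])

```text
time_s: 14.55
eef_pos: [0.5925, -0.17, 0.2288]
eef_rot: [-0.194, 0.67, 0.691, 0.19]
wrist_force: [0.6, -0.2, -3.4]
opening: 0.223
grasp_force: 59.7
```

```bash
cat > m4.py <<'E'
from k import *
scoopbin(); c=cam('top'); print(cur()[0]['q'])
try: print('bal frame',knobs(c,.077,BAL)[1].round(0).tolist())
except Exception as e: print('none')
save(c,'pics/dump.png',(230,80,390,230),4)
E
python3 m4.py
```

```text
F [ 0.6 -0.2 -3.4] M [-0.41 -0.03  0.  ] t 14.55 org bin mm [321.3  50.7] z 124.3 nose [363.5  57.2] 98.2 eul [-1.538  0.55   0.003]
[-0.6902  0.4664  1.346   0.4105  1.7026 -0.7419]
none
```

Request:
servo_tool([
  {"dx":0.002,"dy":-0.066,"dz":0.0,"wx":0.016,"wy":0.0005,"wz":0},
  {"dx":0.004,"dy":-0.135,"dz":0.02,"wx":0.032,"wy":0.001,"wz":0},
  {"dx":0.006,"dy":-0.205,"dz":0.055,"wx":0.048,"wy":0.0014,"wz":0},
  {"dx":0.008,"dy":-0.277,"dz":0.086,"wx":0.064,"wy":0.002,"wz":0},
  {"dx":0.008,"dy":-0.277,"dz":0.086,"wx":0.064,"wy":0.002,"wz":0},
])

```text
time_s: 15.02
eef_pos: [0.5927, -0.199, 0.2356]
eef_rot: [-0.263, 0.649, 0.667, 0.256]
wrist_force: [-0.5, -1.2, -2.9]
opening: 0.223
grasp_force: 59.8
```

```bash
cat > m5.py <<'E'
from k import *
import sys
scoopbin()
for n in ('side','top'):
    c=cam(n)
    try: uv,K=knobs(c,.077,BAL); print(n,uv.round(0).tolist(),'bal',K.round(0).tolist())
    except Exception as e: print(n,'none')
    save(c,f'pics/{n}_{sys.argv[1]}.png',(195,70,315,200) if n=='side' else (260,90,390,250),4)
E
python3 m5.py d
```

```text
F [-0.5 -1.2 -2.9] M [-0.67  0.06 -0.07] t 15.0167 org bin mm [328.6  50.8] z 124.5 nose [364.8  56.2] 90.4 eul [-1.543  0.751 -0.   ]
side none
top [[349.0, 179.0], [335.0, 183.0]] bal [[-30.0, -65.0], [-40.0, -20.0]]
```

Run:
```python
import cv2,numpy as np
a=cv2.imread('pics/side_d.png');b=cv2.imread('pics/top_d.png');b=cv2.resize(b,None,fx=520/640,fy=520/640)
cv2.imwrite('pics/both.png',cv2.resize(np.hstack([a,b]),None,fx=.85,fy=.85))
```

```text
(no output)
```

View pics/both.png

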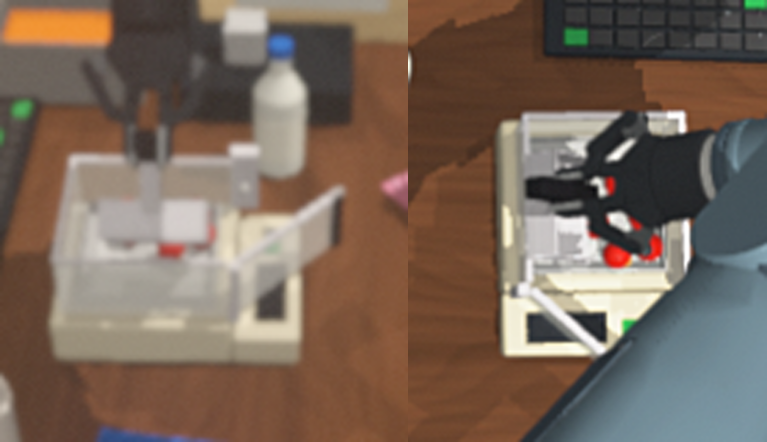

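The picture shows knobs in the pan at (615,255) and (650,247), with more red under the gripper. I'll lift a little at the same tilt so any laggards roll off.

Request:
servo_tool([
  {"dx":0,"dy":0.0,"dz":0.06,"wx":0,"wy":0,"wz":0},
  {"dx":0,"dy":0.02,"dz":0.12,"wx":0,"wy":0,"wz":0},
  {"dx":0,"dy":0.05,"dz":0.18,"wx":0,"wy":0,"wz":0},
  {"dx":0,"dy":0.05,"dz":0.2,"wx":0,"wy":0,"wz":0},
  {"dx":0,"dy":0.05,"dz":0.2,"wx":0,"wy":0,"wz":0},
])

```text
time_s: 15.53
eef_pos: [0.5936, -0.1909, 0.2586]
eef_rot: [-0.262, 0.647, 0.669, 0.256]
wrist_force: [-0.3, -0.5, -2.7]
opening: 0.226
grasp_force: 59.8
```

Request:
servo_tool([
  {"dx":0,"dy":0.05,"dz":0.1,"wx":0,"wy":0,"wz":0},
  {"dx":0,"dy":0.12,"dz":0.2,"wx":0,"wy":0,"wz":0},
  {"dx":0,"dy":0.2,"dz":0.3,"wx":0,"wy":0,"wz":0},
  {"dx":0,"dy":0.3,"dz":0.4,"wx":0,"wy":0,"wz":0},
  {"dx":0,"dy":0.4,"dz":0.5,"wx":0,"wy":0,"wz":0},
])

```text
time_s: 15.95
eef_pos: [0.5932, -0.1502, 0.3084]
eef_rot: [-0.263, 0.647, 0.668, 0.256]
wrist_force: [-0.1, -0.3, -2.9]
opening: 0.225
grasp_force: 59.7
```

```bash
python3 m5.py e
```

```text
F [-0.1 -0.3 -2.9] M [-0.58  0.03 -0.03] t 15.95 org bin mm [280.   45.7] z 197.2 nose [316.1  51.2] 163.1 eul [-1.538  0.752  0.003]
side none
top [[344.0, 168.0], [335.0, 182.0]] bal [[4.0, -48.0], [-38.0, -22.0]]
```

Request:
servo_tool([
  {"dx":0,"dy":0.18,"dz":0.0,"wx":-0.02,"wy":0,"wz":0},
  {"dx":0,"dy":0.36,"dz":0,"wx":-0.055,"wy":-0.0015,"wz":0},
  {"dx":0,"dy":0.54,"dz":0,"wx":-0.09,"wy":-0.003,"wz":0},
  {"dx":0,"dy":0.72,"dz":0,"wx":-0.125,"wy":-0.004,"wz":0},
  {"dx":0,"dy":0.9,"dz":0,"wx":-0.16,"wy":-0.005,"wz":0},
])

```text
time_s: 16.47
eef_pos: [0.5931, -0.0611, 0.3075]
eef_rot: [-0.086, 0.691, 0.713, 0.086]
wrist_force: [0.7, 0.9, -3.3]
opening: 0.22
grasp_force: 59.6
```

Request:
servo_tool([
  {"dx":-0.15,"dy":0.18,"dz":0,"wx":-0.02,"wy":0,"wz":0},
  {"dx":-0.3,"dy":0.36,"dz":0,"wx":-0.04,"wy":-0.001,"wz":0},
  {"dx":-0.5,"dy":0.54,"dz":0,"wx":-0.06,"wy":-0.0015,"wz":0},
  {"dx":-0.7,"dy":0.72,"dz":0,"wx":-0.079,"wy":-0.002,"wz":0},
  {"dx":-0.9,"dy":0.9,"dz":0,"wx":-0.079,"wy":-0.002,"wz":0},
])

```text
time_s: 16.88
eef_pos: [0.5015, 0.031, 0.3069]
eef_rot: [0.0, 0.695, 0.719, -0.0]
wrist_force: [0.7, 0.8, -1.7]
opening: 0.228
grasp_force: 59.7
```

Request:
servo_tool([
  {"dx":-0.2,"dy":0.12,"dz":-0.1,"wx":0,"wy":0,"wz":0},
  {"dx":-0.4,"dy":0.24,"dz":-0.3,"wx":0,"wy":0,"wz":0},
  {"dx":-0.65,"dy":0.4,"dz":-0.5,"wx":0,"wy":0,"wz":0},
  {"dx":-0.9,"dy":0.55,"dz":-0.75,"wx":0,"wy":0,"wz":0},
  {"dx":-1.0,"dy":0.65,"dz":-1.0,"wx":0,"wy":0,"wz":0},
])

```text
time_s: 17.3
eef_pos: [0.4, 0.0952, 0.2057]
eef_rot: [-0.001, 0.696, 0.718, 0.0]
wrist_force: [-0.0, 0.3, -3.7]
opening: 0.227
grasp_force: 59.6
```

```bash
sed -i "s#d.py##" /dev/null; python3 m5.py f
python3 - <<'E'
from k import *
go(tcp([.3868,.0088,.05],-1.5462))
E
```

```text
F [-0.   0.3 -3.7] M [ 0.18 -0.01 -0.01] t 17.3 org bin mm [ 128.7 -165.2] z 139.2 nose [ 178.1 -157.6] 139.1 eul [-1.539  0.002 -0.001]
side none
top [[346.0, 154.0], [336.0, 156.0], [344.0, 168.0], [328.0, 171.0], [347.0, 178.0], [335.0, 182.0]] bal [[47.0, -57.0], [38.0, -25.0], [4.0, -50.0], [-5.0, 1.0], [-28.0, -57.0], [-37.0, -21.0]]
tcp [0.3845 0.1005 0.1164] d [-0.134  0.051 -0.863] w [-0.0008 -0.0028 -0.0027]sed: couldn't edit /dev/null: not a regular file
```

All six knobs are in the pan. Laying the scoop down at its old spot.

Request:
servo_tool([
  {"dx":-0.05,"dy":0.02,"dz":-0.15,"wx":0,"wy":-0.001,"wz":0},
  {"dx":-0.1,"dy":0.04,"dz":-0.35,"wx":0,"wy":-0.002,"wz":-0.002},
  {"dx":-0.134,"dy":0.05,"dz":-0.6,"wx":-0.0008,"wy":-0.0028,"wz":-0.0027},
  {"dx":-0.134,"dy":0.05,"dz":-0.8,"wx":-0.0008,"wy":-0.0028,"wz":-0.0027},
  {"dx":-0.134,"dy":0.05,"dz":-0.95,"wx":-0.0008,"wy":-0.0028,"wz":-0.0027},
])

```text
time_s: 17.82
eef_pos: [0.3902, 0.0984, 0.1114]
eef_rot: [0.004, 0.699, 0.715, 0.003]
wrist_force: [-1.0, -0.1, -3.2]
opening: 0.223
grasp_force: 59.7
```

Request:
servo_tool([
  {"dx":0,"dy":0,"dz":-0.12,"wx":0,"wy":0,"wz":0},
  {"dx":0,"dy":0,"dz":-0.24,"wx":0,"wy":0,"wz":0},
  {"dx":0,"dy":0,"dz":-0.34,"wx":0,"wy":0,"wz":0},
  {"dx":0,"dy":0,"dz":-0.38,"wx":0,"wy":0,"wz":0},
  {"dx":0,"dy":0,"dz":-0.4,"wx":0,"wy":0,"wz":0},
])

```text
time_s: 18.23
eef_pos: [0.3905, 0.0984, 0.0721]
eef_rot: [0.004, 0.699, 0.715, 0.002]
wrist_force: [-0.5, 1.3, -2.1]
opening: 0.224
grasp_force: 59.6
```

Run:
```python
from k import *
scoopbin(); print(cur()[1])
```

```text
F [-0.5  1.3 -2.1] M [0.1  0.03 0.02] t 18.2333 org bin mm [ 127.  -175.2] z 5.9 nose [ 176.5 -168.1] 6.0 eul [-1.549 -0.002  0.009]
[0.3905 0.0984 0.0721]
```

Request:
servo_tool([
  {"dx":0,"dy":0,"dz":-0.02,"wx":0,"wy":0.0014,"wz":0},
  {"dx":0,"dy":0,"dz":-0.04,"wx":0,"wy":0.0028,"wz":0},
  {"dx":0,"dy":0,"dz":-0.05,"wx":0,"wy":0.0028,"wz":0},
  {"dx":0,"dy":0,"dz":-0.058,"wx":0,"wy":0.0028,"wz":0},
  {"dx":0,"dy":0,"dz":-0.058,"wx":0,"wy":0.0028,"wz":0},
])

```text
time_s: 18.65
eef_pos: [0.3903, 0.0987, 0.0665]
eef_rot: [0.001, 0.699, 0.715, -0.0]
wrist_force: [0.0, -0.1, -0.2]
opening: 0.227
grasp_force: 60.1
```

Request:
servo_tool([
  {"dx":0,"dy":0,"dz":0,"wx":0,"wy":0,"wz":0},
  {"dx":0,"dy":0,"dz":0,"wx":0,"wy":0,"wz":0},
  {"dx":0,"dy":0,"dz":0,"wx":0,"wy":0,"wz":0},
  {"dx":0,"dy":0,"dz":0,"wx":0,"wy":0,"wz":0},
  {"dx":0,"dy":0,"dz":0,"wx":0,"wy":0,"wz":0},
], jaw=1)

```text
time_s: 19.07
eef_pos: [0.3898, 0.0987, 0.0662]
eef_rot: [0.001, 0.699, 0.715, -0.001]
wrist_force: [0.0, 0.3, -0.2]
opening: 0.915
grasp_force: 0.0
```

Request:
servo_tool([
  {"dx":0,"dy":0,"dz":0.1,"wx":0,"wy":0,"wz":0},
  {"dx":0,"dy":0,"dz":0.3,"wx":0,"wy":0,"wz":0},
  {"dx":0,"dy":0,"dz":0.55,"wx":0,"wy":0,"wz":0},
  {"dx":0,"dy":0,"dz":0.8,"wx":0,"wy":0,"wz":0},
  {"dx":0,"dy":0,"dz":1.0,"wx":0,"wy":0,"wz":0},
])

```text
time_s: 19.48
eef_pos: [0.39, 0.0987, 0.1678]
eef_rot: [0.001, 0.699, 0.715, -0.0]
wrist_force: [1.0, -0.4, -0.1]
opening: 1.004
grasp_force: 0.0
```

Run:
```python
from k import *
h=np.array([.511,-.1931]); th0=.722; off=.03; q=BAL[2]
def pt(th,off): 
    a=q-np.pi/2-th; d=np.array([np.cos(a),np.sin(a)]); n=np.array([np.cos(q-th+np.pi),np.sin(q-th+np.pi)])
    return h+.125*d+off*n
o,p,R=cur(); print(p,o['q'])
p1=np.r_[pt(.9,.05),.095]; print(p1,((p1-p)/.1).round(3))
for th in (.72,.6,.5,.4,.3,.2,.1,.05,0): x=pt(th,.016); print(th,x.round(4),((x-p1[:2])/.1).round(3))
```

```text
[0.39   0.0987 0.1678] [-0.0478 -0.1556  2.0827 -0.002   1.2133 -0.0699]
[ 0.3832 -0.2353  0.095 ] [-0.069 -3.34  -0.728]
0.72 [ 0.419  -0.2792] [ 0.358 -0.439]
0.6 [ 0.4299 -0.2896] [ 0.468 -0.543]
0.5 [ 0.44   -0.2972] [ 0.568 -0.619]
0.4 [ 0.4507 -0.3038] [ 0.676 -0.685]
0.3 [ 0.4621 -0.3092] [ 0.789 -0.739]
0.2 [ 0.4739 -0.3135] [ 0.908 -0.782]
0.1 [ 0.4861 -0.3166] [ 1.03  -0.813]
0.05 [ 0.4923 -0.3177] [ 1.092 -0.824]
0 [ 0.4986 -0.3185] [ 1.154 -0.832]
```

Request:
servo_tool([
  {"dx":0,"dy":-0.1,"dz":0.1,"wx":0,"wy":0,"wz":0},
  {"dx":0,"dy":-0.3,"dz":0.1,"wx":0,"wy":0,"wz":0},
  {"dx":0,"dy":-0.5,"dz":0.1,"wx":0,"wy":0,"wz":0},
  {"dx":0,"dy":-0.75,"dz":0.1,"wx":0,"wy":0,"wz":0},
  {"dx":0,"dy":-1.0,"dz":0.1,"wx":0,"wy":0,"wz":0},
], jaw=0)

```text
time_s: 19.9
eef_pos: [0.3896, -0.0021, 0.1763]
eef_rot: [0.001, 0.699, 0.715, -0.001]
wrist_force: [-0.4, -0.6, -0.0]
opening: 0.291
grasp_force: 0.0
```

Request:
servo_tool([
  {"dx":0,"dy":-0.2,"dz":0,"wx":0,"wy":0,"wz":0},
  {"dx":0,"dy":-0.4,"dz":0,"wx":0,"wy":0,"wz":0},
  {"dx":0,"dy":-0.6,"dz":0,"wx":0,"wy":0,"wz":0},
  {"dx":0,"dy":-0.8,"dz":0,"wx":0,"wy":0,"wz":0},
  {"dx":0,"dy":-1.0,"dz":0,"wx":0,"wy":0,"wz":0},
])

```text
time_s: 20.32
eef_pos: [0.3895, -0.1023, 0.1761]
eef_rot: [0.001, 0.699, 0.715, -0.001]
wrist_force: [0.5, -0.4, 0.7]
opening: -0.002
grasp_force: 0.0
```

Request:
servo_tool([
  {"dx":0,"dy":-0.25,"dz":0,"wx":0,"wy":0,"wz":0},
  {"dx":-0.03,"dy":-0.5,"dz":0,"wx":0,"wy":0,"wz":0},
  {"dx":-0.07,"dy":-0.75,"dz":0,"wx":0,"wy":0,"wz":0},
  {"dx":-0.07,"dy":-1.0,"dz":-0.2,"wx":0,"wy":0,"wz":0},
  {"dx":-0.07,"dy":-1.0,"dz":-0.4,"wx":0,"wy":0,"wz":0},
])

```text
time_s: 20.73
eef_pos: [0.3839, -0.2063, 0.1373]
eef_rot: [0.004, 0.7, 0.714, -0.001]
wrist_force: [0.0, 0.4, -0.3]
opening: -0.002
grasp_force: 0.0
```

Request:
servo_tool([
  {"dx":0,"dy":-0.15,"dz":-0.2,"wx":0,"wy":0,"wz":0},
  {"dx":0,"dy":-0.34,"dz":-0.35,"wx":0,"wy":0,"wz":0},
  {"dx":0,"dy":-0.34,"dz":-0.43,"wx":0,"wy":0,"wz":0},
  {"dx":0,"dy":-0.34,"dz":-0.43,"wx":0,"wy":0,"wz":0},
  {"dx":0,"dy":-0.34,"dz":-0.43,"wx":0,"wy":0,"wz":0},
])

```text
time_s: 21.15
eef_pos: [0.3824, -0.2346, 0.0929]
eef_rot: [-0.0, 0.699, 0.715, -0.001]
wrist_force: [-0.4, -0.3, 0.1]
opening: -0.0
grasp_force: 0.0
```

Request:
servo_tool([
  {"dx":0.07,"dy":-0.09,"dz":0,"wx":0,"wy":0,"wz":0},
  {"dx":0.14,"dy":-0.18,"dz":0,"wx":0,"wy":0,"wz":0},
  {"dx":0.22,"dy":-0.27,"dz":0,"wx":0,"wy":0,"wz":0},
  {"dx":0.29,"dy":-0.35,"dz":0,"wx":0,"wy":0,"wz":0},
  {"dx":0.36,"dy":-0.44,"dz":0,"wx":0,"wy":0,"wz":0},
])

```text
time_s: 21.57
eef_pos: [0.4197, -0.2789, 0.0945]
eef_rot: [0.001, 0.699, 0.716, -0.001]
wrist_force: [-0.9, 0.5, 1.0]
opening: -0.003
grasp_force: 0.4
```

Request:
servo_tool([
  {"dx":0.07,"dy":-0.07,"dz":0,"wx":0,"wy":0,"wz":0},
  {"dx":0.14,"dy":-0.13,"dz":0,"wx":0,"wy":0,"wz":0},
  {"dx":0.21,"dy":-0.18,"dz":0,"wx":0,"wy":0,"wz":0},
  {"dx":0.28,"dy":-0.22,"dz":0,"wx":0,"wy":0,"wz":0},
  {"dx":0.35,"dy":-0.26,"dz":0,"wx":0,"wy":0,"wz":0},
])

```text
time_s: 21.98
eef_pos: [0.4544, -0.3054, 0.0932]
eef_rot: [0.001, 0.699, 0.715, -0.001]
wrist_force: [-0.9, 0.1, 0.3]
opening: 0.001
grasp_force: 0.3
```

```bash
python3 m5.py g
python3 - <<'E'
from k import *
print(cur()[0]['q'],cur()[1])
E
```

```text
F [-0.9  0.1  0.3] M [0.12 0.07 0.02] t 21.9833 org bin mm [520.2 -63.8] z 27.0 nose [569.7 -56.7] 27.1 eul [-1.548 -0.002 -0.   ]
side none
top [[346.0, 154.0], [336.0, 156.0], [345.0, 168.0], [328.0, 171.0], [347.0, 178.0], [336.0, 182.0]] bal [[47.0, -58.0], [39.0, -26.0], [4.0, -51.0], [-4.0, 1.0], [-28.0, -58.0], [-37.0, -23.0]]
[-0.808   0.2868  1.7833 -0.0014  1.0687 -0.8304] [ 0.4549 -0.306   0.0934]
```

Request:
servo_tool([
  {"dx":0.06,"dy":-0.03,"dz":0,"wx":0,"wy":0,"wz":0},
  {"dx":0.12,"dy":-0.055,"dz":0,"wx":0,"wy":0,"wz":0},
  {"dx":0.18,"dy":-0.075,"dz":0,"wx":0,"wy":0,"wz":0},
  {"dx":0.24,"dy":-0.09,"dz":0,"wx":0,"wy":0,"wz":0},
  {"dx":0.3,"dy":-0.105,"dz":0,"wx":0,"wy":0,"wz":0},
])

```text
time_s: 22.5
eef_pos: [0.4843, -0.316, 0.093]
eef_rot: [0.001, 0.699, 0.715, -0.001]
wrist_force: [-0.5, 0.5, 0.3]
opening: -0.002
grasp_force: 0.3
```

Request:
servo_tool([
  {"dx":0.015,"dy":0,"dz":0,"wx":0,"wy":0,"wz":0},
  {"dx":0.03,"dy":0,"dz":0,"wx":0,"wy":0,"wz":0},
  {"dx":0.045,"dy":0,"dz":0,"wx":0,"wy":0,"wz":0},
  {"dx":0.06,"dy":0,"dz":0,"wx":0,"wy":0,"wz":0},
  {"dx":0.07,"dy":0,"dz":0,"wx":0,"wy":0,"wz":0},
])

```text
time_s: 22.92
eef_pos: [0.4894, -0.3159, 0.0929]
eef_rot: [-0.0, 0.699, 0.715, -0.002]
wrist_force: [-9.1, -2.0, 3.6]
opening: -0.0
grasp_force: 3.8
```

Request:
servo_tool([
  {"dx":0.01,"dy":0,"dz":0,"wx":0,"wy":0,"wz":0},
  {"dx":0.02,"dy":0,"dz":0,"wx":0,"wy":0,"wz":0},
  {"dx":0.03,"dy":0,"dz":0,"wx":0,"wy":0,"wz":0},
  {"dx":0.03,"dy":0,"dz":0,"wx":0,"wy":0,"wz":0},
  {"dx":0.03,"dy":0,"dz":0,"wx":0,"wy":0,"wz":0},
])

```text
time_s: 23.33
eef_pos: [0.4929, -0.3161, 0.093]
eef_rot: [0.0, 0.699, 0.715, -0.001]
wrist_force: [-4.9, -2.4, 2.3]
opening: 0.003
grasp_force: 2.6
```

Request:
servo_tool([
  {"dx":0.01,"dy":0,"dz":0,"wx":0,"wy":0,"wz":0},
  {"dx":0.02,"dy":0,"dz":0,"wx":0,"wy":0,"wz":0},
  {"dx":0.03,"dy":0,"dz":0,"wx":0,"wy":0,"wz":0},
  {"dx":0.03,"dy":0,"dz":0,"wx":0,"wy":0,"wz":0},
  {"dx":0.03,"dy":0,"dz":0,"wx":0,"wy":0,"wz":0},
])

```text
time_s: 23.75
eef_pos: [0.4971, -0.3157, 0.0932]
eef_rot: [0.001, 0.699, 0.715, -0.0]
wrist_force: [-1.4, -0.9, 0.7]
opening: 0.004
grasp_force: 0.3
```

Request:
servo_tool([
  {"dx":0.01,"dy":0,"dz":0,"wx":0,"wy":0,"wz":0},
  {"dx":0.02,"dy":0,"dz":0,"wx":0,"wy":0,"wz":0},
  {"dx":0.03,"dy":0,"dz":0,"wx":0,"wy":0,"wz":0},
  {"dx":0.03,"dy":0,"dz":0,"wx":0,"wy":0,"wz":0},
  {"dx":0.03,"dy":0,"dz":0,"wx":0,"wy":0,"wz":0},
])

```text
time_s: 24.17
eef_pos: [0.4982, -0.3157, 0.093]
eef_rot: [-0.001, 0.699, 0.715, -0.002]
wrist_force: [-10.0, -0.4, 5.5]
opening: -0.003
grasp_force: 5.0
```

Request:
servo_tool([
  {"dx":0.01,"dy":0,"dz":0,"wx":0,"wy":0,"wz":0},
  {"dx":0.02,"dy":0,"dz":0,"wx":0,"wy":0,"wz":0},
  {"dx":0.02,"dy":0,"dz":0,"wx":0,"wy":0,"wz":0},
  {"dx":0.02,"dy":0,"dz":0,"wx":0,"wy":0,"wz":0},
  {"dx":0.02,"dy":0,"dz":0,"wx":0,"wy":0,"wz":0},
])

```text
time_s: 24.58
eef_pos: [0.4983, -0.3157, 0.093]
eef_rot: [-0.003, 0.699, 0.715, -0.003]
wrist_force: [-17.6, -0.1, 9.7]
opening: 0.001
grasp_force: 9.2
```

Request:
servo_tool([
  {"dx":-0.1,"dy":0,"dz":0,"wx":0,"wy":0,"wz":0},
  {"dx":-0.3,"dy":0.1,"dz":0,"wx":0,"wy":0,"wz":0},
  {"dx":-0.5,"dy":0.3,"dz":0.2,"wx":0,"wy":0,"wz":0},
  {"dx":-0.7,"dy":0.6,"dz":0.5,"wx":0,"wy":0,"wz":0},
  {"dx":-0.9,"dy":0.9,"dz":0.8,"wx":0,"wy":0,"wz":0},
])

```text
time_s: 25.0
eef_pos: [0.415, -0.2312, 0.1662]
eef_rot: [-0.0, 0.699, 0.715, -0.0]
wrist_force: [0.7, 0.1, 0.9]
opening: 0.002
grasp_force: 0.0
```

```bash
python3 m5.py h
python3 - <<'E'
import cv2,numpy as np
from k import *
print(cur()[1])
c=cam('top'); im=c['frame'][:,:,::-1]
a=np.hstack([im[120:265,165:265],im[120:265,286:376]])
cv2.imwrite('pics/final.png',cv2.resize(a,None,fx=4,fy=4,interpolation=cv2.INTER_CUBIC))
E
```

```text
F [0.7 0.1 0.9] M [-0.   -0.02  0.01] t 25.0 org bin mm [ 451.2 -112.1] z 99.8 nose [ 500.6 -105. ] 99.8 eul [-1.549  0.    -0.001]
side none
top [[346.0, 154.0], [335.0, 156.0], [344.0, 168.0], [328.0, 171.0], [347.0, 178.0], [335.0, 182.0]] bal [[47.0, -57.0], [39.0, -24.0], [4.0, -50.0], [-5.0, 1.0], [-28.0, -56.0], [-37.0, -22.0]]
[ 0.4167 -0.2309  0.1708]
```

View pics/final.png

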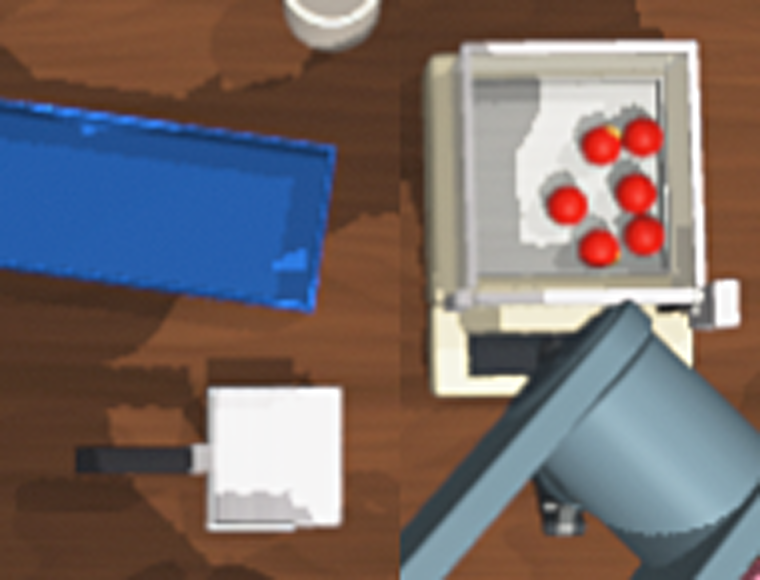

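The final picture shows all six knobs in the pan, the door flush along (460,300)–(700,297), and the scoop flat at (275,457). To keep the asked order, scoop put down last, I'll regrasp it, lift it slightly and lay it down again.

Request:
servo_tool([
  {"dx":-0.05,"dy":0.2,"dz":0.1,"wx":0,"wy":0,"wz":0},
  {"dx":-0.1,"dy":0.4,"dz":0.1,"wx":0,"wy":0,"wz":0},
  {"dx":-0.15,"dy":0.6,"dz":0.1,"wx":0,"wy":0,"wz":0},
  {"dx":-0.2,"dy":0.8,"dz":0.1,"wx":0,"wy":0,"wz":0},
  {"dx":-0.25,"dy":1.0,"dz":0.1,"wx":0,"wy":0,"wz":0},
], jaw=1)

```text
time_s: 25.57
eef_pos: [0.3913, -0.1319, 0.1754]
eef_rot: [0.0, 0.699, 0.715, -0.0]
wrist_force: [0.3, 0.0, 0.1]
opening: 0.71
grasp_force: 0.0
```

Request:
servo_tool([
  {"dx":0,"dy":0.2,"dz":0,"wx":0,"wy":0,"wz":0},
  {"dx":0,"dy":0.4,"dz":0,"wx":0,"wy":0,"wz":0},
  {"dx":0,"dy":0.6,"dz":0,"wx":0,"wy":0,"wz":0},
  {"dx":0,"dy":0.8,"dz":0,"wx":0,"wy":0,"wz":0},
  {"dx":0,"dy":1.0,"dz":0,"wx":0,"wy":0,"wz":0},
])

```text
time_s: 25.98
eef_pos: [0.3915, -0.0318, 0.1756]
eef_rot: [0.0, 0.699, 0.715, -0.001]
wrist_force: [0.8, -0.5, 0.4]
opening: 1.0
grasp_force: 0.0
```

Request:
servo_tool([
  {"dx":0,"dy":0.25,"dz":0,"wx":0,"wy":0,"wz":0},
  {"dx":0,"dy":0.5,"dz":0,"wx":0,"wy":0,"wz":0},
  {"dx":0,"dy":0.75,"dz":0,"wx":0,"wy":0,"wz":0},
  {"dx":0,"dy":0.95,"dz":0,"wx":0,"wy":0,"wz":0},
  {"dx":0,"dy":1.0,"dz":0,"wx":0,"wy":0,"wz":0},
])

```text
time_s: 26.4
eef_pos: [0.3912, 0.0697, 0.1755]
eef_rot: [-0.0, 0.698, 0.716, -0.001]
wrist_force: [0.4, 0.1, 0.2]
opening: 0.999
grasp_force: 0.0
```

Request:
servo_tool([
  {"dx":0,"dy":0.15,"dz":0,"wx":0,"wy":0,"wz":0},
  {"dx":0,"dy":0.27,"dz":0,"wx":0,"wy":0,"wz":0},
  {"dx":0,"dy":0.29,"dz":0,"wx":0,"wy":0,"wz":0},
  {"dx":0,"dy":0.29,"dz":0,"wx":0,"wy":0,"wz":0},
  {"dx":0,"dy":0.29,"dz":0,"wx":0,"wy":0,"wz":0},
])

```text
time_s: 26.82
eef_pos: [0.3914, 0.0959, 0.176]
eef_rot: [0.001, 0.699, 0.715, -0.001]
wrist_force: [1.0, -0.1, 0.2]
opening: 0.997
grasp_force: 0.0
```

Run:
```python
from k import *
_,p,R=cur(); print(p,((np.array([.390,.0987,.0665])-p)/.1).round(3))
```

```text
[0.3914 0.0959 0.176 ] [-0.014  0.028 -1.095]
```

Request:
servo_tool([
  {"dx":-0.014,"dy":0.028,"dz":-0.2,"wx":0,"wy":0,"wz":0},
  {"dx":-0.014,"dy":0.028,"dz":-0.45,"wx":0,"wy":0,"wz":0},
  {"dx":-0.014,"dy":0.028,"dz":-0.7,"wx":0,"wy":0,"wz":0},
  {"dx":-0.014,"dy":0.028,"dz":-0.9,"wx":0,"wy":0,"wz":0},
  {"dx":-0.014,"dy":0.028,"dz":-1.0,"wx":0,"wy":0,"wz":0},
])

```text
time_s: 27.23
eef_pos: [0.3883, 0.0983, 0.0739]
eef_rot: [-0.001, 0.699, 0.715, -0.002]
wrist_force: [-1.4, -0.8, -0.5]
opening: 0.999
grasp_force: 0.0
```

Request:
servo_tool([
  {"dx":0,"dy":0,"dz":-0.06,"wx":0,"wy":0,"wz":0},
  {"dx":0,"dy":0,"dz":-0.095,"wx":0,"wy":0,"wz":0},
  {"dx":0,"dy":0,"dz":-0.095,"wx":0,"wy":0,"wz":0},
  {"dx":0,"dy":0,"dz":-0.095,"wx":0,"wy":0,"wz":0},
  {"dx":0,"dy":0,"dz":-0.095,"wx":0,"wy":0,"wz":0},
])

```text
time_s: 27.65
eef_pos: [0.3907, 0.0991, 0.0677]
eef_rot: [0.001, 0.699, 0.715, -0.0]
wrist_force: [0.1, 0.4, -0.4]
opening: 1.002
grasp_force: 0.0
```

Request:
servo_tool([
  {"dx":0,"dy":0,"dz":0,"wx":0,"wy":0,"wz":0},
  {"dx":0,"dy":0,"dz":0,"wx":0,"wy":0,"wz":0},
  {"dx":0,"dy":0,"dz":0,"wx":0,"wy":0,"wz":0},
  {"dx":0,"dy":0,"dz":0,"wx":0,"wy":0,"wz":0},
  {"dx":0,"dy":0,"dz":0,"wx":0,"wy":0,"wz":0},
], jaw=0)

```text
time_s: 28.07
eef_pos: [0.3899, 0.0993, 0.067]
eef_rot: [0.001, 0.699, 0.715, -0.001]
wrist_force: [-0.1, 0.4, -0.2]
opening: 0.299
grasp_force: 0.0
```

Request:
servo_tool([
  {"dx":0,"dy":0,"dz":0,"wx":0,"wy":0,"wz":0},
  {"dx":0,"dy":0,"dz":0,"wx":0,"wy":0,"wz":0},
  {"dx":0,"dy":0,"dz":0,"wx":0,"wy":0,"wz":0},
  {"dx":0,"dy":0,"dz":0,"wx":0,"wy":0,"wz":0},
  {"dx":0,"dy":0,"dz":0,"wx":0,"wy":0,"wz":0},
])

```text
time_s: 28.48
eef_pos: [0.39, 0.0993, 0.0671]
eef_rot: [0.001, 0.699, 0.715, -0.001]
wrist_force: [1.0, 1.7, 3.6]
opening: 0.228
grasp_force: 58.9
```

Request:
servo_tool([
  {"dx":0,"dy":0,"dz":0.07,"wx":0,"wy":0,"wz":0},
  {"dx":0,"dy":0,"dz":0.15,"wx":0,"wy":0,"wz":0},
  {"dx":0,"dy":0,"dz":0.2,"wx":0,"wy":0,"wz":0},
  {"dx":0,"dy":0,"dz":0.2,"wx":0,"wy":0,"wz":0},
  {"dx":0,"dy":0,"dz":0.2,"wx":0,"wy":0,"wz":0},
])

```text
time_s: 28.9
eef_pos: [0.3901, 0.0993, 0.0873]
eef_rot: [0.001, 0.699, 0.715, -0.0]
wrist_force: [-0.0, 0.5, -2.1]
opening: 0.225
grasp_force: 58.8
```

Request:
servo_tool([
  {"dx":0,"dy":0,"dz":-0.07,"wx":0,"wy":0,"wz":0},
  {"dx":0,"dy":0,"dz":-0.13,"wx":0,"wy":0,"wz":0},
  {"dx":0,"dy":0,"dz":-0.18,"wx":0,"wy":0,"wz":0},
  {"dx":0,"dy":0,"dz":-0.2,"wx":0,"wy":0,"wz":0},
  {"dx":0,"dy":0,"dz":-0.2,"wx":0,"wy":0,"wz":0},
])

```text
time_s: 29.32
eef_pos: [0.3892, 0.0996, 0.0669]
eef_rot: [-0.0, 0.699, 0.715, -0.001]
wrist_force: [-6.1, 1.9, 12.3]
opening: 0.225
grasp_force: 61.0
```

Request:
servo_tool([
  {"dx":0,"dy":0,"dz":0,"wx":0,"wy":0,"wz":0},
  {"dx":0,"dy":0,"dz":0,"wx":0,"wy":0,"wz":0},
  {"dx":0,"dy":0,"dz":0,"wx":0,"wy":0,"wz":0},
  {"dx":0,"dy":0,"dz":0,"wx":0,"wy":0,"wz":0},
  {"dx":0,"dy":0,"dz":0,"wx":0,"wy":0,"wz":0},
], jaw=1)

```text
time_s: 29.73
eef_pos: [0.3897, 0.0992, 0.0667]
eef_rot: [0.001, 0.699, 0.715, -0.001]
wrist_force: [-0.1, 0.6, -0.3]
opening: 0.916
grasp_force: 0.0
```

Request:
servo_tool([
  {"dx":0,"dy":0,"dz":0.1,"wx":0,"wy":0,"wz":0},
  {"dx":0,"dy":0,"dz":0.3,"wx":0,"wy":0,"wz":0},
  {"dx":0,"dy":0,"dz":0.55,"wx":0,"wy":0,"wz":0},
  {"dx":0,"dy":0,"dz":0.8,"wx":0,"wy":0,"wz":0},
  {"dx":0,"dy":0,"dz":1.0,"wx":0,"wy":0,"wz":0},
])

```text
time_s: 30.15
eef_pos: [0.3901, 0.0992, 0.1686]
eef_rot: [0.001, 0.699, 0.715, -0.0]
wrist_force: [0.7, 0.3, 0.6]
opening: 0.998
grasp_force: 0.0
```

Request:
servo_tool([
  {"dx":0,"dy":0.2,"dz":0,"wx":0,"wy":0,"wz":0},
  {"dx":0,"dy":0.4,"dz":0.1,"wx":0,"wy":0,"wz":0},
  {"dx":0,"dy":0.6,"dz":0.2,"wx":0,"wy":0,"wz":0},
  {"dx":0,"dy":0.8,"dz":0.3,"wx":0,"wy":0,"wz":0},
  {"dx":0,"dy":1.0,"dz":0.3,"wx":0,"wy":0,"wz":0},
])

```text
time_s: 30.57
eef_pos: [0.3909, 0.2004, 0.1989]
eef_rot: [0.002, 0.699, 0.715, 0.001]
wrist_force: [0.2, 0.0, -0.1]
opening: 0.993
grasp_force: 0.0
```

Run:
```python
from k import *
c=cam('top'); im=c['frame'].astype(int); print('in pan',knobs(c,.077,BAL)[1].round(0).tolist())
# compare predicted vs seen scoop outline before/after, and door line
ref=cv2.imread('pics/final.png'); a=np.hstack([c['frame'][120:265,165:265],c['frame'][120:265,286:376]])[:,:,::-1]
b=cv2.resize(ref,(190,145),interpolation=cv2.INTER_AREA); d=np.abs(a.astype(int)-b).max(2)
print('scoop region diff px',(d[60:,:100]>70).sum(),'balance',(d[:75,100:]>70).sum())
m=(im[200:270,170:270].min(2)>150); ys,xs=np.nonzero(m); print('bowl box',xs.min()+170,xs.max()+170,ys.min()+200,ys.max()+200)
```

```text
in pan [[47.0, -57.0], [39.0, -24.0], [4.0, -50.0], [-5.0, 1.0], [-28.0, -56.0], [-37.0, -22.0]]
scoop region diff px 28 balance 106
bowl box 214 249 217 252
```

```bash
python3 -c "
from bench import workorder
print(workorder.hand_in())"
```

```text
the job is handed in; nothing more can be done
None
```

The job is handed in: all six knobs are in the pan, the door is snapped shut, and the scoop is flat on the table and let go, with the bystanders left alone; the run took about 31 s of the 72 s allowed, and no verdict came back.

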